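# Set up a tilted light desk and photograph the resin specimens

## Robot

A 6-joint arm with a two-finger parallel gripper is mounted at the origin on the work surface. World frame = base frame: x ahead of the robot, y to its left, z up, the work surface at z = 0. Lengths are in m, angles in degrees, forces in N, time in s.
With the tool pointing down it reaches from about 0.275 to 0.85 m from the base axis. Payload 19 kg.
Tool frame: the origin (TCP) lies at the centre of the arm's flange, where the gripper is bolted on; the fingertips stand 173 mm ahead of it and the grasp point (between the pads) lies 155 mm ahead of it; y points along the fingers, x is the direction in which the jaws open and shut, and the axes are right-handed (so a half turn about y gives the same grasp; the last joint's range is limited). The gripper opens to 85 mm and grips with 20 to 120 N. Pads are 22 mm wide; open, the fingers measure 114 mm over their backs; the gripper's body (76 mm by 85 mm) begins 54 mm behind the grasp point. The pads swing forward as they close: fully open they stand 13 mm farther back than shut.
Start: joints at [-77.349, 8.623, 82.357, -0, 89.026, -7.678], TCP at [0.2, -0.539, 0.405] pointing down, gripper open.
Joint ranges: [-160.23, 160.23], [-39.13, 120.54], [6.94, 153.29], [-79.49, 259.48], [9.18, 160.14], [-161.06, 161.06]. Speed limits (degrees/s): [108.29, 108.29, 127.2, 172.46, 172.46, 172.46].

## Interface

Orientations are given as [roll, pitch, yaw] about the fixed x, y, z axes, in that order (R = Rz(yaw) Ry(pitch) Rx(roll)).
In Python, from station import sense, cams, order gives the robot as it stands. The module is installed in compiled form; this text tells all that it offers.
- The arm moves only by the tool servo_tool, never from a script. Its argument "commands" is a list of rows, each a list of 3 entries, a list of its own where there are three numbers: the shift along the tool's x, y, z in units of 300 mm (1.0 is 300 mm), then the turn, a rotation vector about the tool's x, y, z in units of 30 degrees (1.0 is 30 degrees), then the closure, from 0 (fully open) to 1 (shut). A call has 1 to 10 rows; each row shifts and turns the commanded pose from where the row before left it, along the tool's axes as they then stand; what a row does not reach is not made up. A row lasts 1/10 s, in which the tool goes at most 50 mm and 8.59 degrees, less where a joint would pass 70% of its speed; a pose out of reach is approached as far as the arm can. A call with a number of a shift or a turn outside -1 to 1 is refused whole. A call with a gripper value outside its range is refused whole. The fingers move at their own pace and stop on an object; the grip force is fixed at half the most. Time passes only in rows, so rows that do not move let the fingers close. It gives the time, the measured TCP pose, the force and the opening at its end, in the units of the state.
- sense(): the state, without advancing time (a new reading comes with each control period).
- cams.get_image(name): name is "scene" or "side" or "wrist"; returns a dict with "img" (420x560x3 uint8, blue, green, red), "fx", "fy", "cx", "cy" (pixels), "extrinsics" (4x4, takes a point from camera to world coordinates); the wrist camera has in their place "hand_eye" (4x4, takes a point from camera to tool coordinates, whose origin is the TCP and whose axes are the tool frame's). Camera axes: x right, y down, z forward; pixel columns grow to the right and rows downward; lengths in m; the calibration is good to about 2 mm. A picture is of the moment at which its call begins: read the wrist's pose just before it. There is no depth.
- order.job_done(): hands the job in, once; it reports no verdict.
The state is a dict: "time": time; "joint_positions": joint angles; "dq": joint speeds; "joint_efforts": joint torques, N m; "tcp_pos": TCP position; "tcp_rot": TCP orientation; "wrist_force": force on the tool from outside, world axes, zero at the start; "moment": the same for the moment, N m; "grip_width": opening from 0.0 (shut) to 1.0 (fully open).
Only numpy, scipy, OpenCV 4.12 (cv2) and the standard library are available. Lean on these libraries where they do the work, as an engineer would, in place of code of your own. Each camera call takes 0.05 s, during which the arm holds its last target. There are 200 camera calls.

## Task

First prop up the empty light desk by swinging its leg over by the red bar until it snaps past centre and locks. Then lay every resin specimen block flat on the lit panel, none on top of another, and turn the brightness dial until its pointer is on the wide green mark; when all that is done, press the yellow shutter pedal right down to its stop for a moment and let it up. Leave the desk standing, blocks on the panel and dial on the mark, and do not shift the oil bottle, slide box or tissue packet.

Things in the scene. Friction and masses are not known exactly. Their poses are not given: they have to be found in the camera images.
- block1: Resin specimen block, clear tinted resin over a brown base layer with a small dark specimen inside: 32 (own x) x 44 (own y) x 16 mm (own z), about 35 g; origin at its centre, own z up as it starts. It starts flat on the blue mat on the robot's left; only some of the six are present.
- block2: Resin specimen block, clear tinted resin over a brown base layer with a small dark specimen inside: 32 (own x) x 44 (own y) x 16 mm (own z), about 35 g; origin at its centre, own z up as it starts. It starts flat on the blue mat on the robot's left; only some of the six are present.
- block3: Resin specimen block, clear tinted resin over a brown base layer with a small dark specimen inside: 32 (own x) x 44 (own y) x 16 mm (own z), about 35 g; origin at its centre, own z up as it starts. It starts flat on the blue mat on the robot's left; only some of the six are present.
- block4: Resin specimen block, clear tinted resin over a brown base layer with a small dark specimen inside: 32 (own x) x 44 (own y) x 16 mm (own z), about 35 g; origin at its centre, own z up as it starts. It starts flat on the blue mat on the robot's left; only some of the six are present.
- block5: Resin specimen block, clear tinted resin over a brown base layer with a small dark specimen inside: 32 (own x) x 44 (own y) x 16 mm (own z), about 35 g; origin at its centre, own z up as it starts. It starts flat on the blue mat on the robot's left; only some of the six are present.
- block6: Resin specimen block, clear tinted resin over a brown base layer with a small dark specimen inside: 32 (own x) x 44 (own y) x 16 mm (own z), about 35 g; origin at its centre, own z up as it starts. It starts flat on the blue mat on the robot's left; only some of the six are present.
- leg (a joint): Swing (rad) of the desk's prop leg. 0 = folded, panel level; grows as the bar swings up and over from the panel's free edge towards its hinge edge. A roller on its end lifts the panel from below. The panel's weight folds it back below about 1.9 (over-centre); past that weight and a light spring drive it to its stop, 2.30, locked, panel at about 0.44 rad. Takes 3 to 6 N at the bar.
- leg_bar (a point): Middle of the red grip bar on the leg's end: round, 14 mm thick, 62 mm long, along the hinge line, in free space past the panel's right side (own -y); 80 mm from leg_hinge. Axes turn with the leg; own y runs along the bar. 32 mm above the table when folded, at most 101 mm on its way. Rolls freely in a grip with the fingers fore and aft of it.
- leg_hinge (a point): Point on the leg's hinge axis, abreast of the middle of the red bar, 21 mm above the table; fixed to the desk. Own y is the hinge axis (towards the panel), own x points level towards the panel's free edge, own z up. The bar sits at own (80 cos(a), 0, 80 sin(a)) mm with a = 0.14 rad + joint leg.
- panel_face (a point): Centre of the light panel's upper face (cream plate 234 x 200 x 12 mm, white lit field). Own x up the slope, own y across, own z out of the face. Ledge 12 mm high along the hinge edge, 6 mm rim on the other edges; inside these the face is 223 x 192 mm. Level at first, 50 mm above the table; hinged on the edge nearest the robot; propped, its free edge is 155 mm up. Base 270 x 236 mm.
- dial (a joint): Angle (rad) of the black brightness knob on its cream box; grows as it is turned clockwise seen from above, 0 to 4.7. The scale has 11 ticks 0.47 rad apart; the wide green mark is the sixth, at 2.35 rad. It stays where it is left (light friction).
- dial_grip (a point): On the knob's axis, in its grip bar, 67 mm above the table, 7 mm below the bar's top. Bar 42 mm long (own x), 14 mm wide (own y), 32 mm high, on a disc of radius 22 and height 8 mm; box 110 x 110 x 30 mm. Axes turn with the knob; white pointer line at own -x; at joint 0 it points to the first tick.
- pedal (a joint): Angle (rad) of the yellow shutter pedal: 0 = up (sloping), 0.22 = fully down on its stop (level). Springs back up when let go. About 4 N starts it and 9 N at pedal_pad holds it on the stop.
- pedal_pad (a point): Top surface of the pedal's tread near its free end, 82 mm from its hinge line: about 41 mm above the table when up, about 23 mm when fully down. The tread is 110 x 70 mm, own x towards the hinge.
- oil: Bystander: brown immersion-oil bottle, 34 mm across, 70 mm high, loose; origin at the centre of its underside.
- slidebox: Bystander: blue slide box 85 x 100 x 32 mm, loose; origin at the centre of its underside.
- tissues: Bystander: white packet of lens tissue 60 x 90 x 12 mm, loose; origin at the centre of its underside.
Things that resemble listed ones, but are neither listed nor needed, are in the scene too. Leave any brown or white look-alike of the part that bears pedal alone. What is shaped like the block3 but purple is not meant.

How it is judged:
By the outcome, as a careful person would: the job done as asked, in the order asked, and still so for the second after the job is handed in, with the robot touching nothing.
Of block1, block2, block3, block4, block5, block6 only 4 to 6 are there at a start; the rules pass over those that are not, and their reading is None.
At some moment in a run one of block1, block2, block3, block4, block5, block6 may be knocked a few centimetres aside while the robot is not near it.
Once in a run the grip may slacken for a moment while it holds something.
It also fails if it takes over 210 s, if anything falls off the work surface, if the arm or the gripper's body presses on something with over 40 N, if the wrist force passes 120 N, or if a joint passes its speed limit or range.

## Working session

There is one attempt and no reset: what is moved stays moved. The work goes in short steps, Python scripts to look and compute and a tool call to move; the robot and the scene stay as the last step left them, time stands still between calls to the robot, and variables do not carry over. Pictures are saved under pics/ and viewed, about 12 in all and at most 16, crops included, and the job is handed in when it is done.

Besides the shell and the picture viewer there is one more tool, called after "Request:" as name(argument=value, ...) on one line, values as JSON. servo_tool: Moves the arm, as the interface text tells. Shifts and turns lie within -1 to 1; 1 stands for 300 mm of shift or 30 degrees of turn. Its arguments: {"type":"object","properties":{"commands":{"type":"array","items":{"type":"array"}}},"required":["commands"]}

```bash
mkdir -p pics
cat > h.py <<'E'
import numpy as np, cv2
from station import sense, cams, order
from scipy.spatial.transform import Rotation as R
def tool():
    s=sense(); T=np.eye(4); T[:3,:3]=R.from_euler('xyz',s['tcp_rot'],degrees=True).as_matrix(); T[:3,3]=s['tcp_pos']; return T
def shot(name,save=None):
    T=tool(); d=cams.get_image(name)
    d['E']=np.array(d['extrinsics']) if name!='wrist' else T@np.array(d['hand_eye'])
    if save: cv2.imwrite('pics/'+save,d['img'])
    return d
def ray(d,u,v):
    r=d['E'][:3,:3]@np.array([(u-d['cx'])/d['fx'],(v-d['cy'])/d['fy'],1]); return d['E'][:3,3],r/np.linalg.norm(r)
def plane(d,u,v,z):
    o,r=ray(d,u,v); return o+r*(z-o[2])/r[2]
def proj(d,p):
    q=np.linalg.inv(d['E'])@np.append(p,1); return d['fx']*q[0]/q[2]+d['cx'],d['fy']*q[1]/q[2]+d['cy']
E
python3 - <<'E'
from h import *
s=sense(); print(s)
a=shot('scene','scene0.png');b=shot('side','side0.png');c=shot('wrist','wrist0.png')
for d in(a,b,c): print(d['fx'],d['cx'],d['cy'],np.round(d['E'],3).tolist())
E
```

```text
{'time': 0.0, 'joint_positions': array([-7.73503717e+01,  8.65082199e+00,  8.23924900e+01, -2.23559422e-03,
        8.90260263e+01, -7.67865598e+00]), 'dq': array([ 0.07686833, -0.02817647, -0.01760343,  0.02912906, -0.02219247,
        0.01996342]), 'joint_efforts': array([-9.95776754e-04, -7.13054824e+01, -5.70875430e+01, -1.89092748e-04,
        9.07125010e-03, -3.74608555e-05]), 'tcp_pos': array([ 0.19971263, -0.53916494,  0.40408109]), 'tcp_rot': array([-8.99929504e+01,  6.90152715e-02, -6.96716721e+01]), 'wrist_force': array([-0.36733824, -0.85127475, -0.24430083]), 'moment': array([ 0.0142071 ,  0.00268539, -0.08092545]), 'grip_width': 1.001943279553971}
462.26245470849244 282.8227589538772 219.91946684126597 [[0.561, 0.471, -0.68, 1.31], [0.828, -0.312, 0.467, -0.688], [0.008, -0.825, -0.565, 0.776], [0.0, 0.0, 0.0, 1.0]]
515.6062215712576 279.20324881043064 210.88166896306123 [[-0.965, -0.13, 0.228, 0.165], [-0.262, 0.536, -0.802, 1.065], [-0.018, -0.834, -0.552, 0.858], [0.0, 0.0, 0.0, 1.0]]
304.10858181870657 278.55898530987605 206.6639891428341 [[0.347, -0.902, -0.258, 0.267], [-0.938, -0.334, -0.094, -0.515], [-0.001, 0.274, -0.962, 0.373], [0.0, 0.0, 0.0, 1.0]]
```

View pics/scene0.png

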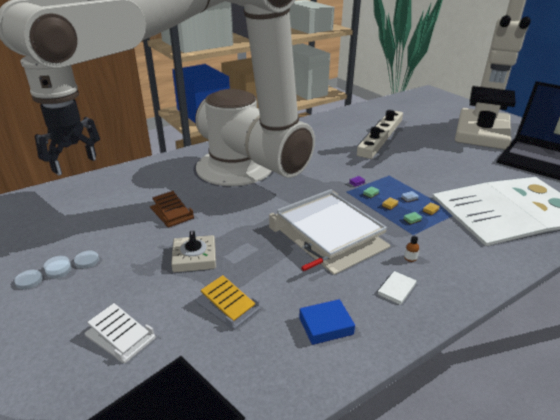

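View pics/side0.png

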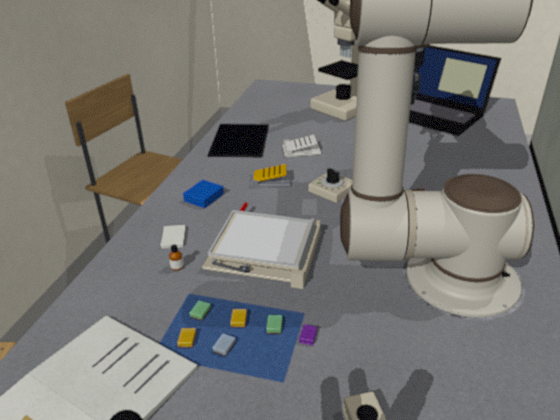

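```bash
cat > m0.py <<'E'
from h import *
a=shot('scene');b=shot('side')
def blobs(d,lo,hi,z,amin=30,name=''):
    m=cv2.inRange(cv2.cvtColor(d['img'],cv2.COLOR_BGR2HSV),lo,hi)
    for c in cv2.findContours(m,cv2.RETR_EXTERNAL,cv2.CHAIN_APPROX_NONE)[0]:
        if cv2.contourArea(c)<amin: continue
        r=cv2.minAreaRect(c); bx=cv2.boxPoints(r)
        print(name,np.round(r[0]),cv2.contourArea(c),'ctr',np.round(plane(d,*r[0],z),3)[:2],'corners',[np.round(plane(d,*p,z)[:2],3).tolist() for p in bx])
for n,d in(('sc',a),('si',b)):
    blobs(d,(0,180,120),(6,255,255),.032,20,n+' red')
    blobs(d,(15,150,120),(30,255,255),.012,40,n+' yel')
    blobs(d,(45,60,80),(80,255,255),.012,40,n+' grn')
    blobs(d,(135,100,60),(160,255,255),.012,30,n+' pur')
    blobs(d,(100,40,120),(115,140,255),.012,30,n+' blu')
    blobs(d,(0,0,195),(180,40,255),.05,1500,n+' wht')
im=np.hstack([cv2.resize(a['img'][160:300,150:460],None,fx=2.5,fy=2.5,interpolation=cv2.INTER_CUBIC)])
cv2.imwrite('pics/crop_sc.png',im)
cv2.imwrite('pics/crop_si.png',cv2.resize(b['img'][130:360,150:370],None,fx=2.6,fy=2.6,interpolation=cv2.INTER_CUBIC))
E
python3 m0.py
```

```text
sc red [312. 264.] 57.0 ctr [ 0.615 -0.122] corners [[0.609, -0.148], [0.608, -0.09], [0.621, -0.095], [0.622, -0.153]]
sc yel [227. 297.] 1124.0 ctr [ 0.584 -0.346] corners [[0.53, -0.391], [0.488, -0.321], [0.636, -0.303], [0.668, -0.368]]
sc grn [412. 217.] 98.0 ctr [0.59  0.269] corners [[0.567, 0.256], [0.578, 0.311], [0.613, 0.282], [0.602, 0.229]]
sc grn [371. 192.] 73.0 ctr [0.412 0.269] corners [[0.399, 0.249], [0.385, 0.308], [0.426, 0.289], [0.439, 0.232]]
sc grn [421.  32.] 125.0 ctr [-1.064  2.148] corners [[-0.667, 1.616], [-1.748, 2.927], [-1.639, 2.916], [-0.606, 1.626]]
sc grn [408.  25.] 105.5 ctr [-1.279  2.239] corners [[-0.79, 1.67], [-2.063, 3.082], [-2.016, 3.097], [-0.764, 1.685]]
sc grn [383.  14.] 52.5 ctr [-1.675  2.357] corners [[-2.209, 2.826], [-2.208, 2.881], [-1.265, 1.996], [-1.27, 1.957]]
sc pur [357. 181.] 78.0 ctr [0.335 0.278] corners [[0.315, 0.262], [0.312, 0.32], [0.355, 0.295], [0.357, 0.238]]
sc blu [403. 201.] 1233.0 ctr [0.513 0.313] corners [[0.367, 0.242], [0.25, 0.467], [0.646, 0.377], [0.708, 0.198]]
sc wht [332. 222.] 2780.5 ctr [0.519
[... 425 characters left out ...]
si yel [270. 173.] 291.5 ctr [ 0.607 -0.38 ] corners [[0.668, -0.381], [0.574, -0.453], [0.546, -0.378], [0.638, -0.311]]
si grn [274. 324.] 231.0 ctr [0.407 0.279] corners [[0.432, 0.258], [0.396, 0.249], [0.383, 0.299], [0.417, 0.308]]
si grn [200. 309.] 215.0 ctr [0.586 0.278] corners [[0.605, 0.299], [0.602, 0.239], [0.566, 0.256], [0.571, 0.315]]
si pur [308. 334.] 253.0 ctr [0.327 0.291] corners [[0.343, 0.318], [0.344, 0.259], [0.311, 0.264], [0.311, 0.321]]
si blu [237. 345.] 3643.5 ctr [0.466 0.357] corners [[0.576, 0.431], [0.62, 0.274], [0.349, 0.278], [0.336, 0.428]]
si blu [175. 326.] 194.5 ctr [0.619 0.34 ] corners [[0.632, 0.388], [0.641, 0.278], [0.604, 0.29], [0.599, 0.397]]
```

View pics/crop_sc.png

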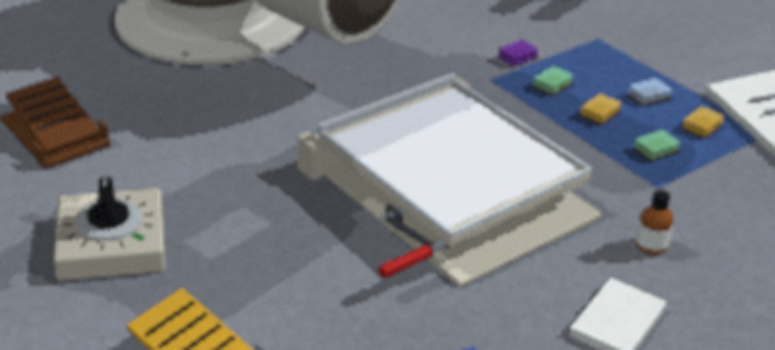

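View pics/crop_si.png

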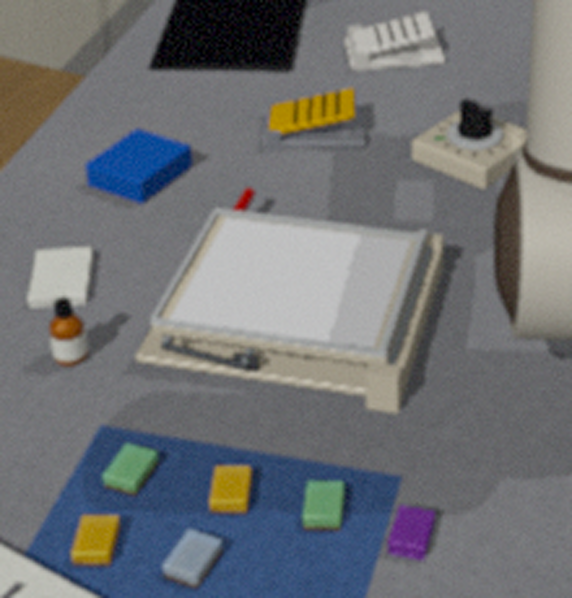

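```bash
cat > m1.py <<'E'
from h import *
a=shot('scene');b=shot('side')
S=[plane(a,150+x/2.5,160+y/2.5,.056)[:2] for x,y in((455,78),(588,170),(450,238),(318,130))]
print('scene panel hingeL,freeL,freeR,hingeR',np.round(S,3).tolist())
S2=[plane(b,150+x/2.6,130+y/2.6,.056)[:2] for x,y in((395,350),(157,325),(218,212),(434,238))]
print('side',np.round(S2,3).tolist())
for q in(S,S2):
    q=np.array(q);c=q.mean(0);v=q[1]+q[2]-q[0]-q[3];w=q[0]+q[1]-q[2]-q[3];print(c,np.degrees(np.arctan2(v[1],v[0])),np.degrees(np.arctan2(-w[0],w[1])),np.linalg.norm(v)/2,np.linalg.norm(w)/2)
print('bar scene',[np.round(plane(a,150+x/2.5,160+y/2.5,.032)[:2],3).tolist() for x,y in((383,269),(430,251))])
print('bar side',[np.round(plane(b,150+x/2.6,130+y/2.6,.034)[:2],3).tolist() for x,y in((248,193),(237,210))])
# dial top (z .074), center
print('dial', np.round(plane(a,150+107/2.5,160+213/2.5,.04)[:2],3), np.round(plane(b,150+475/2.6,130+135/2.6,.04)[:2],3))
print('box sc',[np.round(plane(a,150+x/2.5,160+y/2.5,.03)[:2],3).tolist() for x,y in((57,193),(162,190),(164,262),(56,265))])
# pedal tread
print('pedal sc',[np.round(plane(a,150+x/2.5,160+y/2.5,.035)[:2],3).tolist() for x,y in((130,327),(182,290))],'side',[np.round(plane(b,150+x/2.6,130+y/2.6,.035)[:2],3).tolist() for x,y in((267,130),(278,100),(354,90),(356,120))])
print('blue', np.round(plane(a,150+650/2.5,160+88/2.5,.016)[:2],3), np.round(plane(b,150+193/2.6,130+553/2.6,.016)[:2],3))
cv2.imwrite('pics/crop_ped.png',cv2.resize(a['img'][215:345,140:300],None,fx=4,fy=4,interpolation=cv2.INTER_CUBIC))
E
python3 m1.py
```

```text
scene panel hingeL,freeL,freeR,hingeR [[0.398, 0.117], [0.627, 0.115], [0.636, -0.083], [0.401, -0.085]]
side [[0.381, 0.115], [0.612, 0.134], [0.621, -0.067], [0.383, -0.074]]
[0.51538226 0.01619834] -0.09851881459401164 1.790033227774616 0.23198675416137315 0.20005429424777105
[0.49922678 0.02695373] 3.1045902413073985 1.5383116162207071 0.23447233655284203 0.1948408876881246
bar scene [[0.615, -0.149], [0.618, -0.093]]
bar side [[0.613, -0.143], [0.614, -0.107]]
dial [ 0.391 -0.341] [ 0.384 -0.322]
box sc [[0.316, -0.366], [0.374, -0.269], [0.483, -0.323], [0.428, -0.415]]
pedal sc [[0.554, -0.395], [0.535, -0.331]] side [[0.635, -0.283], [0.644, -0.359], [0.557, -0.407], [0.535, -0.332]]
blue [0.502 0.353] [0.494 0.362]
```

View pics/crop_ped.png

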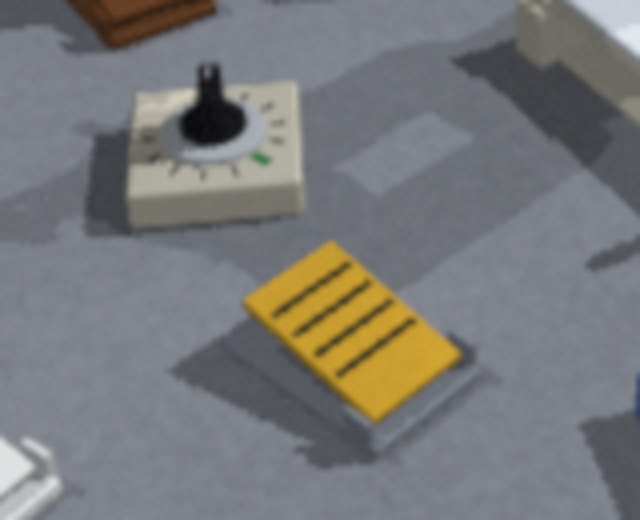

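Request:
servo_tool(commands=[[[0,0,0],[0,-0.258,0],0],[[0,0,0],[0,-0.258,0],0],[[0,0,0],[0,-0.258,0],0],[[0,0,0],[0,-0.258,0],0],[[0,0,0],[0,-0.258,0],0],[[0,0,0],[0,-0.258,0],0],[[0,0,0],[0,-0.258,0],0],[[0,0,0],[0,-0.258,0],0],[[0,0,0],[0,-0.258,0],0]])

```text
time: 1.25
tcp_pos: [0.1998, -0.5392, 0.4046]
tcp_rot: [-90.0, 0.0, 0.3]
wrist_force: [0.3, 0.1, -0.2]
grip_width: 1.003
```

Request:
servo_tool(commands=[[[0.1,0,0.1],[0,0,0],0],[[0.1,0,0.1],[0,0,0],0],[[0.1,0,0.1],[0,0,0],0],[[0.1,0,0.1],[0,0,0],0],[[0.1,0,0.1],[0,0,0],0],[[0.1,0,0.1],[0,0,0],0],[[0.1,0,0.1],[0,0,0],0]])

```text
time: 1.95
tcp_pos: [0.4107, -0.3277, 0.4048]
tcp_rot: [-90.0, -0.0, -0.0]
wrist_force: [0.0, -0.6, 0.2]
grip_width: 1.0
```

Request:
servo_tool(commands=[[[0.1,0.02,0.1],[0,0,0],0],[[0.1,0.02,0.1],[0,0,0],0],[[0.1,0.02,0.1],[0,0,0],0],[[0.1,0.02,0.1],[0,0,0],0],[[0.1,0.02,0.08],[0,0,0],0],[[0.1,0.02,0.08],[0,0,0],0],[[0.08,0.02,0.08],[0,0,0],0],[[0,0,0],[0,0,0],0]])

```text
time: 2.75
tcp_pos: [0.6158, -0.1345, 0.3611]
tcp_rot: [-89.9, 0.1, 0.2]
wrist_force: [0.4, -0.9, -0.3]
grip_width: 0.998
```

Run:
```python
from h import *
d=shot('wrist','w1.png'); print(tool()[:3,3],sense()['tcp_rot'],sense()['time'],sense()['joint_positions'])
hsv=cv2.cvtColor(d['img'],cv2.COLOR_BGR2HSV)
m=cv2.inRange(hsv,(0,150,60),(8,255,255))
for c in cv2.findContours(m,cv2.RETR_EXTERNAL,cv2.CHAIN_APPROX_NONE)[0]:
    if cv2.contourArea(c)>80:
        r=cv2.minAreaRect(c);print(r,np.round([plane(d,*p,.034)[:2] for p in list(cv2.boxPoints(r))+[r[0]]],3).tolist())
```

```text
[ 0.61473968 -0.13579796  0.36172567] [-8.99600141e+01  7.34020476e-02  1.28123653e-01] 2.8 [-1.94668458e+01  1.60981719e+01  7.83049456e+01  1.30906093e-02
  8.56794437e+01 -1.95959394e+01]
((279.4999694824219, 178.49998474121094), (60.99999237060547, 12.999998092651367), 90.0) [[0.612, -0.09], [0.624, -0.09], [0.625, -0.151], [0.611, -0.151], [0.618, -0.12]]
```

View pics/w1.png

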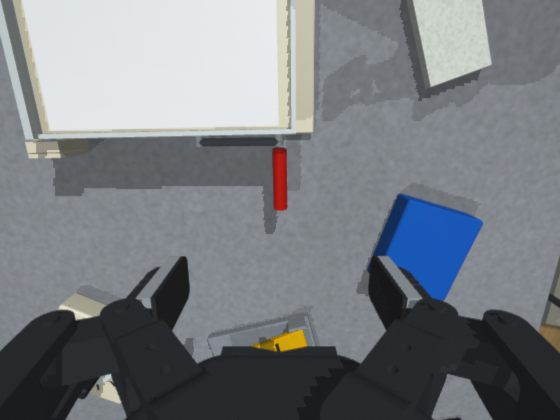

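Request:
servo_tool(commands=[[[0.01,0.11,0],[0,0,0],0],[[0,0.11,0],[0,0,0],0],[[0,0.11,0],[0,0,0],0],[[0,0.11,0],[0,0,0],0],[[0,0.08,0],[0,0,0],0],[[0,0.05,0],[0,0,0],0],[[0,0,0],[0,0,0],0]])

```text
time: 3.5
tcp_pos: [0.6161, -0.1377, 0.1902]
tcp_rot: [-89.9, 0.1, -0.0]
wrist_force: [0.1, -1.0, 1.0]
grip_width: 1.0
```

Request:
servo_tool(commands=[[[0,0,0],[0,0,0],1],[[0,0,0],[0,0,0],1],[[0,0,0],[0,0,0],1],[[0,0,0],[0,0,0],1],[[0,0,0],[0,0,0],1],[[0,0,0],[0,0,0],1],[[0,0,0],[0,0,0],1],[[0,0,0],[0,0,0],1],[[0,0,0],[0,0,0],1]])

```text
time: 4.4
tcp_pos: [0.6168, -0.1373, 0.1923]
tcp_rot: [-90.0, 0.0, 0.0]
wrist_force: [-4.4, 1.0, 7.0]
grip_width: 0.139
```

Run:
```python
import numpy as np
a=np.arange(24)*.1+.14
print([[round(x,3),round(y,3)] for x,y in zip(np.diff(80*np.cos(a))/300,-np.diff(80*np.sin(a))/300)])
```

```text
[[np.float64(-0.005), np.float64(-0.026)], [np.float64(-0.008), np.float64(-0.026)], [np.float64(-0.01), np.float64(-0.025)], [np.float64(-0.013), np.float64(-0.024)], [np.float64(-0.015), np.float64(-0.022)], [np.float64(-0.017), np.float64(-0.021)], [np.float64(-0.019), np.float64(-0.019)], [np.float64(-0.021), np.float64(-0.017)], [np.float64(-0.022), np.float64(-0.015)], [np.float64(-0.024), np.float64(-0.012)], [np.float64(-0.025), np.float64(-0.01)], [np.float64(-0.026), np.float64(-0.007)], [np.float64(-0.026), np.float64(-0.005)], [np.float64(-0.027), np.float64(-0.002)], [np.float64(-0.027), np.float64(0.001)], [np.float64(-0.026), np.float64(0.003)], [np.float64(-0.026), np.float64(0.006)], [np.float64(-0.025), np.float64(0.008)], [np.float64(-0.024), np.float64(0.011)], [np.float64(-0.023), np.float64(0.013)], [np.float64(-0.022), np.float64(0.015)], [np.float64(-0.02), np.float64(0.018)], [np.float64(-0.018), np.float64(0.019)]]
```

Request:
servo_tool(commands=[[[-0.005,-0.026,0],[0,0,0],1],[[-0.008,-0.026,0],[0,0,0],1],[[-0.01,-0.025,0],[0,0,0],1],[[-0.013,-0.024,0],[0,0,0],1],[[-0.015,-0.022,0],[0,0,0],1]])

```text
time: 4.9
tcp_pos: [0.6023, -0.1374, 0.2297]
tcp_rot: [-90.1, -0.2, 0.0]
wrist_force: [13.1, -2.7, 0.5]
grip_width: 0.139
```

Request:
servo_tool(commands=[[[-0.017,-0.021,0],[0,0,0],1],[[-0.019,-0.019,0],[0,0,0],1],[[-0.021,-0.017,0],[0,0,0],1],[[-0.022,-0.015,0],[0,0,0],1],[[-0.024,-0.012,0],[0,0,0],1]])

```text
time: 5.4
tcp_pos: [0.5726, -0.1378, 0.2575]
tcp_rot: [-90.2, -0.6, -0.0]
wrist_force: [20.1, -4.8, 22.1]
grip_width: 0.133
```

Request:
servo_tool(commands=[[[-0.025,-0.013,0],[0,0,0],1],[[-0.026,-0.01,0],[0,0,0],1],[[-0.026,-0.006,0],[0,0,0],1],[[-0.027,-0.003,0],[0,0,0],1],[[-0.027,0,0],[0,0,0],1]])

```text
time: 5.9
tcp_pos: [0.5321, -0.1381, 0.2662]
tcp_rot: [-90.2, -0.4, -0.0]
wrist_force: [5.8, -13.0, 15.9]
grip_width: 0.136
```

Request:
servo_tool(commands=[[[-0.026,0.003,0],[0,0,0],1],[[-0.026,0.006,0],[0,0,0],1],[[-0.025,0.008,0],[0,0,0],1],[[-0.024,0.011,0],[0,0,0],1],[[-0.023,0.013,0],[0,0,0],1]])

```text
time: 6.4
tcp_pos: [0.4942, -0.1379, 0.2519]
tcp_rot: [-90.1, -0.1, -0.0]
wrist_force: [2.8, -8.6, 4.9]
grip_width: 0.133
```

Request:
servo_tool(commands=[[[-0.022,0.015,0],[0,0,0],1],[[-0.02,0.018,0],[0,0,0],1],[[-0.018,0.019,0],[0,0,0],1],[[0,0,0],[0,0,0],1],[[0,0,0],[0,0,0],1]])

```text
time: 6.9
tcp_pos: [0.4761, -0.1379, 0.2359]
tcp_rot: [-90.1, -0.1, 0.0]
wrist_force: [1.1, -11.4, -4.2]
grip_width: 0.134
```

Request:
servo_tool(commands=[[[0,0,0],[0,0,0],0.5],[[0,0,0],[0,0,0],0.5],[[0,0,0],[0,0,0],0.5],[[0,0,0],[0,0,0],0.5],[[0,0,0],[0,0,0],0.5],[[0,-0.1,0],[0,0,0],0.5],[[0,-0.1,0],[0,0,0],0.5],[[0,-0.15,0],[0,0,0],0],[[0,-0.15,0],[0,0,0],0],[[0,-0.15,0],[0,0,0],0]])

```text
time: 7.9
tcp_pos: [0.4757, -0.137, 0.4324]
tcp_rot: [-90.0, -0.0, -0.0]
wrist_force: [1.4, -0.7, 0.3]
grip_width: 0.981
```

Run:
```python
from h import *
a=shot('scene');b=shot('side');
cv2.imwrite('pics/p1.png',np.vstack([cv2.resize(a['img'][150:290,240:470],None,fx=2,fy=2),cv2.resize(b['img'][150:290,160:390],None,fx=2,fy=2)]))
for d,z in((a,.073),(b,.073)):
    m=cv2.inRange(cv2.cvtColor(d['img'],cv2.COLOR_BGR2HSV),(0,180,80),(6,255,255))
    for c in cv2.findContours(m,cv2.RETR_EXTERNAL,cv2.CHAIN_APPROX_NONE)[0]:
        if cv2.contourArea(c)>10: r=cv2.minAreaRect(c); print(r,plane(d,*r[0],z))
```

```text
((279.7241516113281, 224.31031799316406), (3.3425161838531494, 19.683704376220703), 68.19859313964844) [ 0.47580919 -0.12608783  0.073     ]
((290.300048828125, 200.4000244140625), (2.683281421661377, 7.602630138397217), 26.56505012512207) [ 0.47343388 -0.13529373  0.073     ]
```

View pics/p1.png

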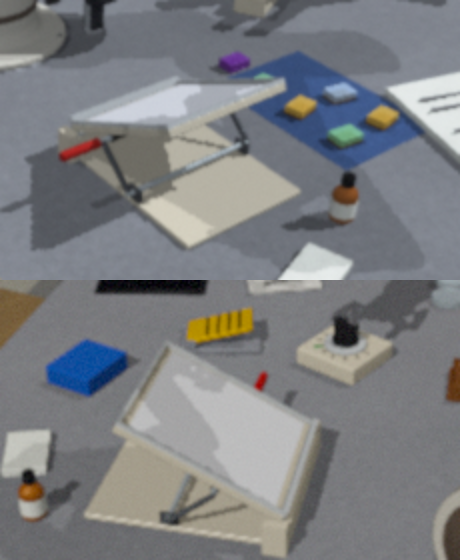

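Request:
servo_tool(commands=[[[0.005,0,0.15],[0,0,0],0],[[0.005,0,0.16],[0,0,0],0],[[0.005,0,0.16],[0,0,0],0],[[0.005,0,0.16],[0,0,0],0],[[0.005,0,0.16],[0,0,0],0],[[0.005,0,0.16],[0,0,0],0],[[0.005,0,0.16],[0,0,0],0],[[0.005,0,0.16],[0,0,0],0],[[0.005,0,0.13],[0,0,0],0],[[0,0,0],[0,0,0],0]])

```text
time: 9.0
tcp_pos: [0.4892, 0.2866, 0.4296]
tcp_rot: [-90.0, 0.1, 0.2]
wrist_force: [0.1, -0.8, 0.4]
grip_width: 0.999
```

Run:
```python
from h import *
d=shot('wrist','w2.png'); print(tool()[:3,3],sense()['tcp_rot'])
np.save('w2E.npy',d['E'])
```

```text
[0.48938666 0.28470734 0.4296424 ] [-9.00149456e+01  7.74262367e-02  1.66852903e-01]
```

View pics/w2.png

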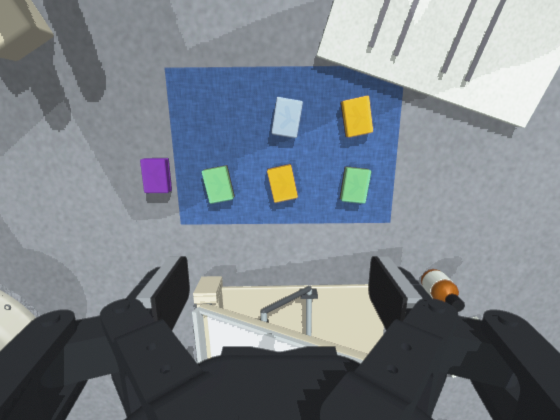

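```bash
cat > blk.py <<'E'
from h import *
def find(d=None):
    d=d or shot('wrist'); hsv=cv2.cvtColor(d['img'],cv2.COLOR_BGR2HSV); out=[]
    for n,lo,hi in(('orange',(12,120,110),(30,255,255)),('green',(45,60,100),(80,255,255)),('blue',(95,20,170),(118,110,255))):
        m=cv2.morphologyEx(cv2.inRange(hsv,lo,hi),cv2.MORPH_OPEN,np.ones((3,3)))
        for c in cv2.findContours(m,cv2.RETR_EXTERNAL,cv2.CHAIN_APPROX_NONE)[0]:
            if not 300<cv2.contourArea(c)<6000: continue
            w=np.array([plane(d,*p[0],.016)[:2] for p in c],np.float32)*1000
            r=cv2.minAreaRect(w)
            (x,y),(a,b),t=r
            if not(24<min(a,b)<46 and 34<max(a,b)<58): continue
            t=t if a<b else t+90   # angle of the short side
            t=(t+90)%180-90
            out.append((n,x,y,t)); print(n,'xy %.0f %.0f short-axis %.0f size %.0f %.0f'%(x,y,t,a,b))
    return out
if __name__=='__main__':
    print(np.round(tool()[:3,3]*1000),sense()['tcp_rot'].round(1),'t',sense()['time']); find()
E
python3 blk.py
```

```text
[489. 285. 430.] [-90.    0.1   0.2] t 9.05
orange xy 495 278 short-axis 13 size 31 44
orange xy 585 361 short-axis 12 size 32 43
green xy 588 276 short-axis -6 size 44 33
green xy 412 277 short-axis 11 size 33 44
blue xy 500 360 short-axis -9 size 43 31
```

Run:
```python
from h import *
d=shot('wrist'); T2=tool(); HE=np.linalg.inv(T2)@d['E']
T1=np.eye(4);T1[:3,:3]=R.from_euler('xyz',[-89.96,.0734,.128],degrees=True).as_matrix();T1[:3,3]=[.61474,-.1358,.36173]
e=dict(d);e['E']=T1@HE
for n,uv,z in(('rim hingeR',(28,138),.056),('rim freeR outer',(295,131),.056),('base freeR',(313,132),.01),('base hingeR',(28,157),.01),('field hingeR',(47,131),.05),('field freeR',(279,128),.05),('free top',(290,2),.056)):
    print(n,np.round(plane(e,*uv,z),3))
d['E']=np.load('w2E.npy')
for n,uv,z in(('hingeblock corner',(222,278),.045),('base freeL',(386,286),.01)): print(n,np.round(plane(d,*uv,z),3))
im=cv2.imread('pics/w1.png'); cv2.imwrite('pics/w1c.png',cv2.resize(im[0:180,0:340],None,fx=2.3,fy=2.3))
```

```text
rim hingeR [ 0.395 -0.081  0.056]
rim freeR outer [ 0.63  -0.074  0.056]
base freeR [ 0.651 -0.077  0.01 ]
base hingeR [ 0.353 -0.103  0.01 ]
field hingeR [ 0.408 -0.075  0.05 ]
field freeR [ 0.616 -0.072  0.05 ]
free top [0.624 0.024 0.056]
hingeblock corner [0.418 0.159 0.045]
base freeL [0.645 0.128 0.01 ]
```

View pics/w1c.png

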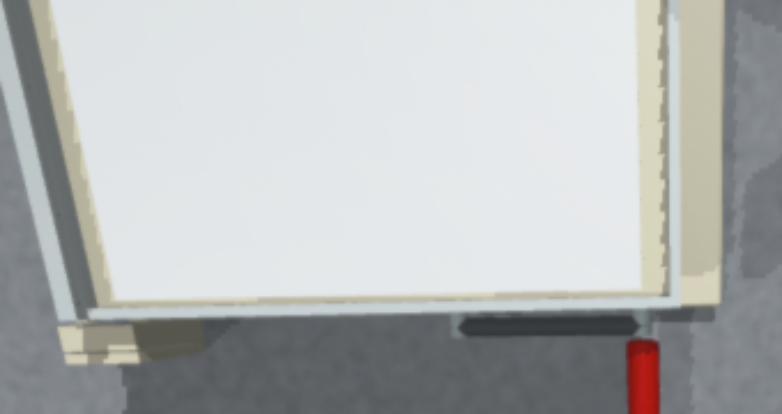

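Request:
servo_tool(commands=[[[-0.128,0,-0.013],[0,0,0],0.3],[[-0.128,0,-0.013],[0,0,0],0.3],[[0,0.14,0],[0,-0.061,0],0.3],[[0,0.14,0],[0,-0.061,0],0.3],[[0,0.14,0],[0,-0.061,0],0.3],[[0,0.14,0],[0,-0.061,0],0.3],[[0,0.14,0],[0,-0.061,0],0.3],[[0,0,0],[0,-0.061,0],0.3]])

```text
time: 9.95
tcp_pos: [0.4117, 0.273, 0.2157]
tcp_rot: [-90.1, 0.4, 10.9]
wrist_force: [-0.6, -0.1, 1.6]
grip_width: 0.697
```

```bash
python3 blk.py; python3 -c "
from h import *
shot('wrist','w3.png')"
```

```text
[412. 273. 216.] [-90.1   0.4  10.9] t 9.95
orange xy 492 279 short-axis 13 size 34 46
green xy 573 273 short-axis 25 size 30 56
green xy 410 277 short-axis 11 size 31 45
blue xy 498 359 short-axis -9 size 44 34
```

View pics/w3.png

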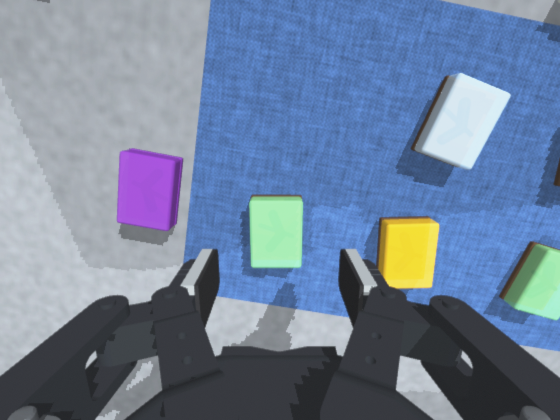

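Request:
servo_tool(commands=[[[0,0.065,0.01],[0,0,0],0.3],[[0,0.061,0],[0,0,0],0.3],[[0,0,0],[0,0,0],0.3],[[0,0,0],[0,0,0],1],[[0,0,0],[0,0,0],1],[[0,0,0],[0,0,0],1],[[0,0,0],[0,0,0],1],[[0,0,0],[0,0,0],1],[[0,0,0],[0,0,0],1],[[0,0,0],[0,0,0],1]])

```text
time: 11.05
tcp_pos: [0.4128, 0.2779, 0.1845]
tcp_rot: [-90.0, -0.1, 11.0]
wrist_force: [-2.6, -4.2, 11.1]
grip_width: 0.35
```

Request:
servo_tool(commands=[[[0,-0.06,0],[0,0.06,0],1],[[0,-0.13,0],[0,0.08,0],1],[[0,-0.14,0],[0,0.08,0],1],[[0,-0.14,0],[0,0.08,0],1],[[0,-0.14,0],[0,0.067,0],1]])

```text
time: 11.55
tcp_pos: [0.4119, 0.2776, 0.3688]
tcp_rot: [-89.9, -0.1, -0.2]
wrist_force: [0.1, 0.7, -0.8]
grip_width: 0.348
```

Request:
servo_tool(commands=[[[-0.05,0,-0.11],[0,0,0],1],[[-0.05,0,-0.12],[0,0,0],1],[[-0.05,0,-0.12],[0,0,0],1],[[-0.05,0,-0.12],[0,0,0],1],[[-0.05,0,-0.12],[0,0,0],1],[[-0.05,0,-0.11],[0,0,0],1],[[0,0,0],[0,0,-0.28],1],[[0,0,0],[0,0,-0.28],1],[[0,0,0],[0,0,-0.28],1],[[0,0,0],[0,0,0],1]])

```text
time: 12.55
tcp_pos: [0.3212, 0.0679, 0.3667]
tcp_rot: [-90.0, -25.5, -0.1]
wrist_force: [0.4, 0.7, -0.6]
grip_width: 0.343
```

Request:
servo_tool(commands=[[[-0.022,0.1,0],[0,0,0],1],[[-0.02,0.1,0],[0,0,0],1],[[0,0.1,0],[0,0,0],1],[[0,0.06,0],[0,0,0],1],[[0,0,0],[0,0,0],1]])

```text
time: 13.05
tcp_pos: [0.3568, 0.068, 0.261]
tcp_rot: [-90.0, -24.8, -0.0]
wrist_force: [-0.5, 0.6, 0.3]
grip_width: 0.343
```

```bash
cat > pan.py <<'E'
from h import *
import sys
T=tool();v=T[:3,3]-np.array([.501,.02,.0998]);th=.44
print('s %.1f y %.1f n %.1f mm'%(1e3*(v[0]*np.cos(th)+v[2]*np.sin(th)),1e3*v[1],1e3*(-v[0]*np.sin(th)+v[2]*np.cos(th))),sense()['tcp_rot'].round(1),sense()['wrist_force'].round(1),'grip',round(sense()['grip_width'],3),'t',sense()['time'])
if len(sys.argv)>1:shot('wrist',sys.argv[1])
E
python3 pan.py w4.png
```

```text
s -61.8 y 48.0 n 207.2 mm [-90.  -24.8  -0. ] [-0.5  0.6  0.3] grip 0.343 t 13.05
```

View pics/w4.png

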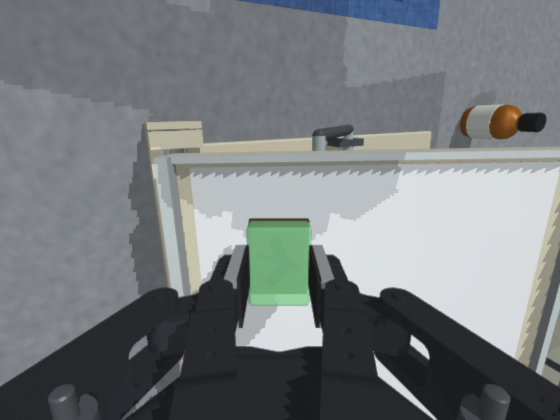

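Request:
servo_tool(commands=[[[0,0.035,0],[0,0,0],1],[[0,0.025,0],[0,0,0],1],[[0,0.007,0],[0,0,0],1],[[0,0,0],[0,0,0],1]])

```text
time: 13.5
tcp_pos: [0.3657, 0.0681, 0.2454]
tcp_rot: [-90.0, -25.3, -0.0]
wrist_force: [-10.5, -0.3, 15.9]
grip_width: 0.345
```

```bash
python3 pan.py
```

```text
s -60.4 y 48.1 n 189.4 mm [-90.  -25.3  -0. ] [-10.5  -0.3  15.9] grip 0.345 t 13.5
```

Request:
servo_tool(commands=[[[0,-0.003,0],[0,0,0],0.4],[[0,0,0],[0,0,0],0.4],[[0,0,0],[0,0,0],0.4],[[0,0,0],[0,0,0],0.4],[[0,-0.03,0],[0,0,0],0.4],[[0,-0.1,0],[0,0,0],0.3],[[0,-0.15,0],[0,0,0],0.3],[[0,-0.15,0],[0,0,0],0.3]])

```text
time: 14.3
tcp_pos: [0.3086, 0.068, 0.3635]
tcp_rot: [-90.0, -25.1, -0.0]
wrist_force: [1.7, 0.1, 0.8]
grip_width: 0.7
```

Request:
servo_tool(commands=[[[0,0,0],[0,0,0.28],0.3],[[0,0,0],[0,0,0.28],0.3],[[0,0,0],[0,0,0.28],0.3],[[0.094,-0.033,0.12],[0,0,0],0.3],[[0.094,-0.033,0.12],[0,0,0],0.3],[[0.094,-0.033,0.12],[0,0,0],0.3],[[0.094,-0.033,0.12],[0,0,0],0.3],[[0.094,-0.033,0.12],[0,0,0],0.3],[[0.094,-0.033,0.12],[0,0,0],0.3],[[0,0,0],[0,0,0],0.3]])

```text
time: 15.3
tcp_pos: [0.4814, 0.287, 0.4215]
tcp_rot: [-90.0, 0.0, 0.1]
wrist_force: [-1.2, -0.3, -0.5]
grip_width: 0.696
```

```bash
python3 blk.py
```

```text
[481. 287. 421.] [-90.    0.    0.1] t 15.3
orange xy 495 279 short-axis 13 size 31 44
orange xy 584 361 short-axis 12 size 33 43
green xy 588 277 short-axis -6 size 44 33
blue xy 500 360 short-axis -9 size 43 31
```

Request:
servo_tool(commands=[[[0.047,0.08,-0.027],[0,0,0],0.3],[[0,0.14,0],[0,-0.087,0],0.3],[[0,0.14,0],[0,-0.087,0],0.3],[[0,0.14,0],[0,-0.087,0],0.3],[[0,0.14,0],[0,-0.087,0],0.3],[[0,0.14,0],[0,-0.085,0],0.3],[[0,0,0],[0,0,0],0.3],[[0,0,0],[0,0,0],1],[[0,0,0],[0,0,0],1],[[0,0,0],[0,0,0],1]])

```text
time: 16.35
tcp_pos: [0.494, 0.2759, 0.1899]
tcp_rot: [-90.0, -0.2, 12.9]
wrist_force: [0.2, 0.5, 0.1]
grip_width: 0.194
```

Request:
servo_tool(commands=[[[0,0,0],[0,0,0],1],[[0,0,0],[0,0,0],1],[[0,0,0],[0,0,0],1],[[0,-0.06,0],[0,0.087,0],1],[[0,-0.13,0],[0,0.087,0],1],[[0,-0.14,0],[0,0.087,0],1],[[0,-0.14,0],[0,0.087,0],1],[[0,-0.137,0],[0,0.085,0],1]])

```text
time: 17.15
tcp_pos: [0.4929, 0.2756, 0.3728]
tcp_rot: [-90.0, -0.1, -0.2]
wrist_force: [1.0, 0.7, 0.8]
grip_width: -0.001
```

Request:
servo_tool(commands=[[[-0.07,0,-0.12],[0,0,0],1],[[-0.077,0,-0.127],[0,0,0],1],[[-0.077,0,-0.127],[0,0,0],1],[[-0.077,0,-0.127],[0,0,0],1],[[-0.077,0,-0.127],[0,0,0],1],[[-0.077,0,-0.127],[0,0,0],1],[[-0.077,0,-0.127],[0,0,0],1],[[-0.077,0,-0.127],[0,0,0],1],[[0,0,0],[0,0,0],1]])

```text
time: 18.05
tcp_pos: [0.3092, -0.0289, 0.3707]
tcp_rot: [-90.1, -0.1, -0.4]
wrist_force: [1.0, 0.1, 0.0]
grip_width: -0.004
```

Request:
servo_tool(commands=[[[0,0,0],[0,0,-0.28],1],[[0,0,0],[0,0,-0.28],1],[[0,0,0],[0,0,-0.28],1],[[0,0,0],[0,0,0],1]])

```text
time: 18.45
tcp_pos: [0.3105, -0.0253, 0.3703]
tcp_rot: [-90.0, -25.5, -0.1]
wrist_force: [-0.8, -0.6, 0.4]
grip_width: -0.001
```

```bash
python3 pan.py
```

```text
s -57.1 y -45.3 n 325.9 mm [-90.  -25.5  -0.1] [-0.8 -0.6  0.4] grip -0.001 t 18.45
```

Request:
servo_tool(commands=[[[0,0,0],[0,0,0.28],0.3],[[0,0,0],[0,0,0.28],0.3],[[0,0,0],[0,0,0.28],0.3],[[0.08,-0.03,0.14],[0,0,0],0.3],[[0.08,-0.03,0.14],[0,0,0],0.3],[[0.08,-0.03,0.14],[0,0,0],0.3],[[0.08,-0.03,0.14],[0,0,0],0.3],[[0.08,-0.03,0.14],[0,0,0],0.3],[[0.08,-0.03,0.14],[0,0,0],0.3],[[0.08,0,0.14],[0,0,0],0.3]])

```text
time: 19.45
tcp_pos: [0.4777, 0.2662, 0.4239]
tcp_rot: [-90.2, 0.1, -0.0]
wrist_force: [0.6, -1.0, -0.3]
grip_width: 0.701
```

Request:
servo_tool(commands=[[[0.04,0,0.05],[0,0,0],0.3],[[0,0,0],[0,0,0],0.3]])

```text
time: 19.65
tcp_pos: [0.4901, 0.2809, 0.4216]
tcp_rot: [-90.2, 0.2, 0.0]
wrist_force: [-1.0, 0.2, -0.6]
grip_width: 0.7
```

```bash
python3 blk.py; python3 -c "
from h import *
shot('wrist','w5.png')"
```

```text
[490. 281. 422.] [-90.2   0.2   0. ] t 19.65
orange xy 495 278 short-axis 13 size 31 44
orange xy 585 360 short-axis 12 size 32 43
green xy 589 276 short-axis -6 size 44 33
blue xy 500 360 short-axis -9 size 43 31
```

View pics/w5.png

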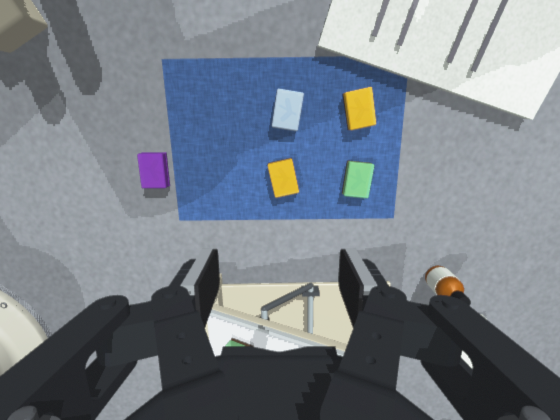

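Request:
servo_tool(commands=[[[0.017,0.11,-0.01],[0,0,0],0.3],[[0,0.15,0],[0,-0.087,0],0.3],[[0,0.15,0],[0,-0.087,0],0.3],[[0,0.15,0],[0,-0.087,0],0.3],[[0,0.15,0],[0,-0.087,0],0.3],[[0,0.11,0],[0,-0.085,0],0.3],[[0,0,0],[0,0,0],0.3],[[0,0,0],[0,0,0],1],[[0,0,0],[0,0,0],1],[[0,0,0],[0,0,0],1]])

```text
time: 20.75
tcp_pos: [0.4949, 0.2754, 0.1794]
tcp_rot: [-90.0, -0.2, 12.9]
wrist_force: [-1.3, -0.6, 8.2]
grip_width: 0.351
```

Request:
servo_tool(commands=[[[0,0,0],[0,0,0],1],[[0,0,0],[0,0,0],1],[[0,0,0],[0,0,0],1],[[0,-0.06,0],[0,0.087,0],1],[[0,-0.13,0],[0,0.087,0],1],[[0,-0.14,0],[0,0.087,0],1],[[0,-0.14,0],[0,0.087,0],1],[[0,-0.15,0],[0,0.085,0],1]])

```text
time: 21.55
tcp_pos: [0.4936, 0.2749, 0.3665]
tcp_rot: [-90.0, -0.1, -0.2]
wrist_force: [0.4, -0.0, 0.1]
grip_width: 0.352
```

Request:
servo_tool(commands=[[[-0.078,0,-0.12],[0,0,0],1],[[-0.078,0,-0.125],[0,0,0],1],[[-0.078,0,-0.125],[0,0,0],1],[[-0.078,0,-0.125],[0,0,0],1],[[-0.078,0,-0.125],[0,0,0],1],[[-0.078,0,-0.125],[0,0,0],1],[[-0.078,0,-0.125],[0,0,0],1],[[-0.078,0,-0.125],[0,0,0],1],[[0,0,0],[0,0,0],1]])

```text
time: 22.45
tcp_pos: [0.3053, -0.0252, 0.3645]
tcp_rot: [-90.1, -0.2, -0.5]
wrist_force: [2.1, 0.9, 0.6]
grip_width: 0.352
```

Request:
servo_tool(commands=[[[0,0,0],[0,0,-0.28],1],[[0,0,0],[0,0,-0.28],1],[[0,0,0],[0,0,-0.28],1],[[0,0,0],[0,0,0],1]])

```text
time: 22.85
tcp_pos: [0.3067, -0.0217, 0.364]
tcp_rot: [-90.1, -25.6, -0.1]
wrist_force: [-0.2, -1.0, 0.0]
grip_width: 0.359
```

```bash
python3 pan.py
```

```text
s -63.3 y -41.7 n 321.8 mm [-90.1 -25.6  -0.1] [-0.2 -1.   0. ] grip 0.359 t 22.85
```

Request:
servo_tool(commands=[[[0,0.1,0],[0,0,0],1],[[0,0.12,0],[0,0,0],1],[[0,0.1,0],[0,0,0],1],[[0,0.06,0],[0,0,0],1],[[0,0.04,0],[0,0,0],1],[[0,0.02,0],[0,0,0],1],[[0,0.01,0],[0,0,0],1],[[0,0,0],[0,0,0],1]])

```text
time: 23.65
tcp_pos: [0.3653, -0.022, 0.2408]
tcp_rot: [-90.0, -25.1, -0.0]
wrist_force: [-0.5, 0.5, -0.5]
grip_width: 0.353
```

```bash
python3 pan.py
```

```text
s -62.7 y -42.0 n 185.4 mm [-90.  -25.1  -0. ] [-0.5  0.5 -0.5] grip 0.353 t 23.65
```

Request:
servo_tool(commands=[[[0,0.007,0],[0,0,0],1],[[0,0.007,0],[0,0,0],1],[[0,0,0],[0,0,0],1]])

```text
time: 23.95
tcp_pos: [0.3673, -0.0223, 0.2386]
tcp_rot: [-90.1, -25.4, -0.0]
wrist_force: [-19.9, -0.3, 28.5]
grip_width: 0.356
```

Request:
servo_tool(commands=[[[0,-0.005,0],[0,0,0],0.4],[[0,0,0],[0,0,0],0.4],[[0,0,0],[0,0,0],0.4],[[0,0,0],[0,0,0],0.4],[[0,-0.03,0],[0,0,0],0.4],[[0,-0.1,0],[0,0,0],0.3],[[0,-0.15,0],[0,0,0],0.3],[[0,-0.15,0],[0,0,0.28],0.3],[[0,0,0],[0,0,0.28],0.3],[[0,0,0],[0,0,0.28],0.3]])

```text
time: 24.95
tcp_pos: [0.3136, -0.0221, 0.3513]
tcp_rot: [-90.1, -1.0, -0.0]
wrist_force: [-0.0, -0.1, 0.3]
grip_width: 0.698
```

Request:
servo_tool(commands=[[[0.09,-0.023,0.115],[0,0,0],0.3],[[0.09,-0.023,0.115],[0,0,0],0.3],[[0.09,-0.023,0.115],[0,0,0],0.3],[[0.09,-0.023,0.115],[0,0,0],0.3],[[0.09,-0.023,0.115],[0,0,0],0.3],[[0.09,-0.023,0.115],[0,0,0],0.3],[[0.09,-0.023,0.115],[0,0,0],0.3],[[0.09,-0.023,0.115],[0,0,0],0.3],[[0.09,-0.023,0.115],[0,0,0],0.3],[[0,0,0],[0,0,0],0.3]])

```text
time: 25.95
tcp_pos: [0.5576, 0.2916, 0.4159]
tcp_rot: [-89.9, -1.1, 0.1]
wrist_force: [-0.4, -0.5, -1.1]
grip_width: 0.703
```

```bash
python3 blk.py
```

```text
[558. 292. 416.] [-89.9  -1.1   0.1] t 25.95
orange xy 586 361 short-axis 12 size 31 43
green xy 589 277 short-axis -6 size 45 32
blue xy 500 360 short-axis -9 size 43 31
```

Request:
servo_tool(commands=[[[0.103,0.09,-0.05],[0,0,0.037],0.3],[[0,0.15,0],[0,0.04,0],0.3],[[0,0.15,0],[0,0.04,0],0.3],[[0,0.15,0],[0,0.04,0],0.3],[[0,0.15,0],[0,0.04,0],0.3],[[0,0.115,0],[0,0.04,0],0.3],[[0,0,0],[0,0,0],0.3],[[0,0,0],[0,0,0],1],[[0,0,0],[0,0,0],1],[[0,0,0],[0,0,0],1]])

```text
time: 27.0
tcp_pos: [0.5879, 0.2738, 0.1784]
tcp_rot: [-89.9, -0.2, -5.9]
wrist_force: [-1.2, -1.6, 8.1]
grip_width: 0.358
```

Request:
servo_tool(commands=[[[0,0,0],[0,0,0],1],[[0,0,0],[0,0,0],1],[[0,0,0],[0,0,0],1],[[0,-0.06,0],[0,-0.04,0],1],[[0,-0.13,0],[0,-0.04,0],1],[[0,-0.14,0],[0,-0.04,0],1],[[0,-0.14,0],[0,-0.04,0],1],[[0,-0.15,0],[0,-0.04,0],1]])

```text
time: 27.8
tcp_pos: [0.5865, 0.2734, 0.3652]
tcp_rot: [-89.9, -0.1, 0.1]
wrist_force: [0.1, 1.0, -0.7]
grip_width: 0.353
```

Request:
servo_tool(commands=[[[-0.106,-0.02,-0.101],[0,0,0],1],[[-0.106,-0.02,-0.101],[0,0,0],1],[[-0.106,-0.01,-0.101],[0,0,0],1],[[-0.106,-0.01,-0.101],[0,0,0],1],[[-0.106,-0.01,-0.101],[0,0,0],1],[[-0.106,0,-0.101],[0,0,0],1],[[-0.106,0,-0.101],[0,0,0],1],[[0,0,0],[0,0,0],1]])

```text
time: 28.6
tcp_pos: [0.3616, 0.0595, 0.3842]
tcp_rot: [-90.0, -0.3, -0.1]
wrist_force: [1.0, 0.2, 0.8]
grip_width: 0.357
```

Request:
servo_tool(commands=[[[0,0,0],[0,0,-0.28],1],[[0,0,0],[0,0,-0.28],1],[[0,0,0],[0,0,-0.28],1],[[0,0,0],[0,0,0],1]])

```text
time: 29.0
tcp_pos: [0.3639, 0.0617, 0.3836]
tcp_rot: [-90.0, -25.6, 0.1]
wrist_force: [0.2, -0.8, -0.3]
grip_width: 0.354
```

```bash
python3 pan.py
```

```text
s -3.2 y 41.7 n 315.2 mm [-90.  -25.6   0.1] [ 0.2 -0.8 -0.3] grip 0.354 t 29.0
```

Request:
servo_tool(commands=[[[0.017,0.1,0.01],[0,0,0],1],[[0,0.12,0],[0,0,0],1],[[0,0.1,0],[0,0,0],1],[[0,0.06,0],[0,0,0],1],[[0,0.03,0],[0,0,0],1],[[0,0.02,0],[0,0,0],1],[[0,0.008,0],[0,0,0],1],[[0,0,0],[0,0,0],1]])

```text
time: 29.8
tcp_pos: [0.4254, 0.0646, 0.2671]
tcp_rot: [-90.0, -25.2, 0.1]
wrist_force: [-23.4, -2.9, 22.7]
grip_width: 0.352
```

```bash
python3 pan.py
```

```text
s 2.8 y 44.6 n 183.6 mm [-90.  -25.2   0.1] [-23.4  -2.9  22.7] grip 0.352 t 29.8
```

Request:
servo_tool(commands=[[[0,-0.005,0],[0,0,0],0.45],[[0,0,0],[0,0,0],0.45],[[0,0,0],[0,0,0],0.45],[[0,0,0],[0,0,0],0.45],[[0,-0.03,0],[0,0,0],0.45],[[0,-0.1,0],[0,0,0],0.3],[[0,-0.15,0],[0,0,0],0.3],[[0,-0.15,0],[0,0,0.28],0.3],[[0,0,0],[0,0,0.28],0.3],[[0,0,0],[0,0,0.28],0.3]])

```text
time: 30.8
tcp_pos: [0.3726, 0.0645, 0.3787]
tcp_rot: [-90.0, -1.3, 0.1]
wrist_force: [0.0, 0.0, -1.4]
grip_width: 0.697
```

Request:
servo_tool(commands=[[[0.09,-0.023,0.126],[0,0,0],0.3],[[0.09,-0.023,0.126],[0,0,0],0.3],[[0.09,-0.023,0.126],[0,0,0],0.3],[[0.09,-0.023,0.126],[0,0,0],0.3],[[0.09,-0.023,0.126],[0,0,0],0.3],[[0.09,-0.023,0.126],[0,0,0],0.3],[[0.05,0,0.126],[0,0,0],0.3],[[0,0,0],[0,0,0],0.3]])

```text
time: 31.6
tcp_pos: [0.5499, 0.3326, 0.4215]
tcp_rot: [-89.9, -1.3, 0.2]
wrist_force: [-0.7, 0.8, -0.7]
grip_width: 0.705
```

```bash
python3 blk.py
```

```text
[550. 333. 422.] [-89.9  -1.3   0.2] t 31.6
orange xy 586 361 short-axis 12 size 31 44
blue xy 500 360 short-axis -9 size 44 31
```

Request:
servo_tool(commands=[[[0.12,0.09,0.093],[0,0,0.043],0.3],[[0,0.15,0],[0,-0.08,0],0.3],[[0,0.15,0],[0,-0.08,0],0.3],[[0,0.15,0],[0,-0.08,0],0.3],[[0,0.15,0],[0,-0.08,0],0.3],[[0,0.13,0],[0,-0.08,0],0.3],[[0,0,0],[0,0,0],0.3],[[0,0,0],[0,0,0],1],[[0,0,0],[0,0,0],1],[[0,0,0],[0,0,0],1]])

```text
time: 32.65
tcp_pos: [0.5849, 0.3558, 0.1824]
tcp_rot: [-89.9, -0.4, 12.0]
wrist_force: [-0.9, -1.2, 6.3]
grip_width: 0.351
```

Request:
servo_tool(commands=[[[0,0,0],[0,0,0],1],[[0,0,0],[0,0,0],1],[[0,0,0],[0,0,0],1],[[0,-0.06,0],[0,0.08,0],1],[[0,-0.13,0],[0,0.08,0],1],[[0,-0.14,0],[0,0.08,0],1],[[0,-0.14,0],[0,0.08,0],1],[[0,-0.15,0],[0,0.08,0],1]])

```text
time: 33.45
tcp_pos: [0.5831, 0.3552, 0.3692]
tcp_rot: [-89.9, -0.3, -0.1]
wrist_force: [0.5, 0.6, -0.2]
grip_width: 0.347
```

Request:
servo_tool(commands=[[[-0.07,-0.02,-0.12],[0,0,0],1],[[-0.081,-0.02,-0.143],[0,0,0],1],[[-0.081,-0.01,-0.143],[0,0,0],1],[[-0.081,-0.01,-0.143],[0,0,0],1],[[-0.081,-0.01,-0.143],[0,0,0],1],[[-0.081,0,-0.143],[0,0,0],1],[[-0.081,0,-0.143],[0,0,0],1],[[-0.081,0,-0.143],[0,0,0],1],[[-0.081,0,-0.143],[0,0,0],1],[[0,0,0],[0,0,0],1]])

```text
time: 34.45
tcp_pos: [0.3661, -0.0276, 0.3873]
tcp_rot: [-90.1, -0.4, -0.3]
wrist_force: [0.4, -0.0, 0.6]
grip_width: 0.353
```

Request:
servo_tool(commands=[[[0,0,0],[0,0,-0.28],1],[[0,0,0],[0,0,-0.28],1],[[0,0,0],[0,0,-0.28],1],[[0,0,0],[0,0,0],1]])

```text
time: 34.85
tcp_pos: [0.3676, -0.0234, 0.3868]
tcp_rot: [-90.0, -25.7, 0.0]
wrist_force: [-0.7, 0.2, -0.6]
grip_width: 0.351
```

```bash
python3 pan.py
```

```text
s 1.6 y -43.4 n 316.5 mm [-90.  -25.7   0. ] [-0.7  0.2 -0.6] grip 0.351 t 34.85
```

Request:
servo_tool(commands=[[[0,0.1,0],[0,0,0],1],[[0,0.12,0],[0,0,0],1],[[0,0.1,0],[0,0,0],1],[[0,0.06,0],[0,0,0],1],[[0,0.03,0],[0,0,0],1],[[0,0.02,0],[0,0,0],1],[[0,0.004,0],[0,0,0],1],[[0,0,0],[0,0,0],1]])

```text
time: 35.65
tcp_pos: [0.4242, -0.0234, 0.2695]
tcp_rot: [-90.0, -25.3, 0.1]
wrist_force: [-33.5, 3.0, 31.9]
grip_width: 0.35
```

```bash
python3 pan.py
```

```text
s 2.8 y -43.4 n 186.3 mm [-90.  -25.3   0.1] [-33.5   3.   31.9] grip 0.35 t 35.65
```

Request:
servo_tool(commands=[[[0,-0.006,0],[0,0,0],0.45],[[0,0,0],[0,0,0],0.45],[[0,0,0],[0,0,0],0.45],[[0,0,0],[0,0,0],0.45],[[0,-0.03,0],[0,0,0],0.45],[[0,-0.1,0],[0,0,0],0.3],[[0,-0.15,0],[0,0,0],0.3],[[0,-0.15,0],[0,0,0.28],0.3],[[0,0,0],[0,0,0.28],0.3],[[0,0,0],[0,0,0.28],0.3]])

```text
time: 36.65
tcp_pos: [0.3706, -0.0239, 0.3822]
tcp_rot: [-90.0, -1.1, 0.1]
wrist_force: [0.0, 0.2, -1.1]
grip_width: 0.7
```

Request:
servo_tool(commands=[[[0.06,-0.023,0.145],[0,0,0.04],0.3],[[0.06,-0.023,0.145],[0,0,0],0.3],[[0.06,-0.023,0.145],[0,0,0],0.3],[[0.06,-0.023,0.145],[0,0,0],0.3],[[0.06,-0.023,0.145],[0,0,0],0.3],[[0.06,-0.023,0.145],[0,0,0],0.3],[[0.06,0,0.145],[0,0,0],0.3],[[0.03,0,0.145],[0,0,0],0.3],[[0,0,0],[0,0,0],0.3]])

```text
time: 37.55
tcp_pos: [0.5056, 0.3283, 0.4216]
tcp_rot: [-89.9, 0.0, 0.3]
wrist_force: [1.7, -0.5, 0.3]
grip_width: 0.7
```

```bash
python3 blk.py
```

```text
[506. 328. 422.] [-89.9   0.    0.3] t 37.55
blue xy 500 360 short-axis -9 size 43 31
```

Request:
servo_tool(commands=[[[-0.02,0.09,0.107],[0,0,0],0.3],[[0,0.15,0],[0,0.06,0],0.3],[[0,0.15,0],[0,0.06,0],0.3],[[0,0.15,0],[0,0.06,0],0.3],[[0,0.15,0],[0,0.06,0],0.3],[[0,0.135,0],[0,0.06,0],0.3],[[0,0,0],[0,0,0],0.3],[[0,0,0],[0,0,0],1],[[0,0,0],[0,0,0],1],[[0,0,0],[0,0,0],1]])

```text
time: 38.6
tcp_pos: [0.4999, 0.3567, 0.1765]
tcp_rot: [-89.9, -0.1, -8.9]
wrist_force: [-0.4, -3.6, 9.4]
grip_width: 0.353
```

Request:
servo_tool(commands=[[[0,0,0],[0,0,0],1],[[0,0,0],[0,0,0],1],[[0,0,0],[0,0,0],1],[[0,-0.06,0],[0,-0.06,0],1],[[0,-0.13,0],[0,-0.06,0],1],[[0,-0.14,0],[0,-0.06,0],1],[[0,-0.14,0],[0,-0.06,0],1],[[0,-0.15,0],[0,-0.06,0],1]])

```text
time: 39.4
tcp_pos: [0.4988, 0.3562, 0.3633]
tcp_rot: [-89.9, -0.1, 0.2]
wrist_force: [1.3, 0.1, -0.9]
grip_width: 0.359
```

Request:
servo_tool(commands=[[[-0.032,-0.04,-0.13],[0,0,0],1],[[-0.032,-0.04,-0.142],[0,0,0],1],[[-0.032,-0.03,-0.142],[0,0,0],1],[[-0.032,-0.02,-0.142],[0,0,0],1],[[-0.032,-0.02,-0.142],[0,0,0],1],[[-0.032,-0.01,-0.142],[0,0,0],1],[[-0.032,0,-0.142],[0,0,0],1],[[-0.032,0,-0.142],[0,0,0],1],[[0,0,0],[0,0,0],1]])

```text
time: 40.3
tcp_pos: [0.422, 0.0155, 0.4093]
tcp_rot: [-90.0, -0.1, -0.1]
wrist_force: [-0.7, 0.4, -0.9]
grip_width: 0.355
```

Request:
servo_tool(commands=[[[0,0,0],[0,0,-0.28],1],[[0,0,0],[0,0,-0.28],1],[[0,0,0],[0,0,-0.28],1],[[0,0,0],[0,0,0],1]])

```text
time: 40.7
tcp_pos: [0.4222, 0.0195, 0.409]
tcp_rot: [-89.9, -25.5, 0.1]
wrist_force: [-0.5, -0.6, -0.3]
grip_width: 0.352
```

```bash
python3 pan.py
```

```text
s 60.5 y -0.5 n 313.3 mm [-89.9 -25.5   0.1] [-0.5 -0.6 -0.3] grip 0.352 t 40.7
```

Request:
servo_tool(commands=[[[0.013,0.1,0],[0,0,0],1],[[0,0.12,0],[0,0,0],1],[[0,0.1,0],[0,0,0],1],[[0,0.06,0],[0,0,0],1],[[0,0.03,0],[0,0,0],1],[[0,0.018,0],[0,0,0],1],[[0,0,0],[0,0,0],1]])

```text
time: 41.4
tcp_pos: [0.4818, 0.0196, 0.2942]
tcp_rot: [-89.9, -25.2, 0.1]
wrist_force: [0.2, -0.4, 0.1]
grip_width: 0.357
```

```bash
python3 pan.py
```

```text
s 65.4 y -0.4 n 184.1 mm [-89.9 -25.2   0.1] [ 0.2 -0.4  0.1] grip 0.357 t 41.4
```

Request:
servo_tool(commands=[[[0,0.006,0],[0,0,0],1],[[0,0.002,0],[0,0,0],1],[[0,0,0],[0,0,0],1]])

```text
time: 41.7
tcp_pos: [0.4825, 0.0195, 0.2929]
tcp_rot: [-89.9, -25.3, 0.1]
wrist_force: [-10.2, 0.7, 10.2]
grip_width: 0.355
```

Request:
servo_tool(commands=[[[0,-0.003,0],[0,0,0],0.45],[[0,0,0],[0,0,0],0.45],[[0,0,0],[0,0,0],0.45],[[0,0,0],[0,0,0],0.45],[[0,-0.03,0],[0,0,0],0.45],[[0,-0.1,0],[0,0,0],0.3],[[0,-0.15,-0.08],[0,0,0],0.3],[[0,-0.15,-0.12],[0,0,0],0.3],[[0,0,-0.14],[0,0,0],0.3],[[0,0,0],[0,0,0],0.3]])

```text
time: 42.7
tcp_pos: [0.4296, -0.0811, 0.4045]
tcp_rot: [-90.0, -25.4, -0.1]
wrist_force: [0.2, -0.3, -0.8]
grip_width: 0.7
```

```bash
python3 pan.py w6.png
```

```text
s 65.2 y -101.1 n 306.1 mm [-90.  -25.4  -0.1] [ 0.2 -0.3 -0.8] grip 0.7 t 42.7
```

View pics/w6.png

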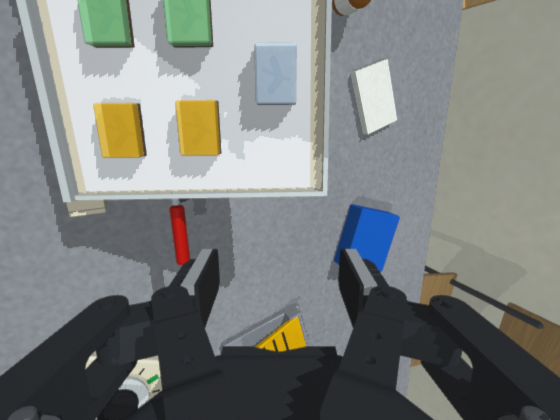

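Request:
servo_tool(commands=[[[0,0,0],[0,0,0.28],0.2],[[0,0,0],[0,0,0.28],0.2],[[0,0,0],[0,0,0.28],0.2],[[-0.02,0,-0.14],[0,0,0],0.2],[[-0.02,0,-0.14],[0,0,0],0.2],[[-0.02,0,-0.14],[0,0,0],0.2],[[-0.02,0.02,-0.14],[0,0,0],0.2],[[-0.02,0.02,-0.14],[0,0,0],0.2],[[-0.02,0.02,-0.14],[0,0,0],0.2],[[-0.01,0.02,-0.1],[0,0,0],0.2]])

```text
time: 43.75
tcp_pos: [0.3918, -0.3611, 0.378]
tcp_rot: [-89.9, -0.0, 0.1]
wrist_force: [-0.1, 0.5, 0.4]
grip_width: 0.8
```

Request:
servo_tool(commands=[[[0,0,0],[0,0,0],0.2]])

```text
time: 43.85
tcp_pos: [0.3918, -0.3617, 0.377]
tcp_rot: [-89.9, 0.1, 0.0]
wrist_force: [-0.1, 1.3, -1.1]
grip_width: 0.795
```

Run:
```python
from h import *
d=shot('wrist'); print(tool()[:3,3],sense()['tcp_rot'])
np.savez('w7.npz',E=d['E'])
u,v=proj(d,[.388,-.335,.05]);print(u,v)
u,v=int(u),int(v);x0=max(0,u-75);y0=max(0,v-75);print(x0,y0)
cv2.imwrite('pics/w7.png',d['img']);cv2.imwrite('pics/w7c.png',cv2.resize(d['img'][y0:y0+150,x0:x0+150],None,fx=4,fy=4,interpolation=cv2.INTER_CUBIC))
```

```text
[ 0.39211582 -0.3601972   0.37747326] [-8.98420115e+01  2.80775127e-02  5.58139621e-02]
273.3387145611324 166.468008165706
198 91
```

View pics/w7c.png

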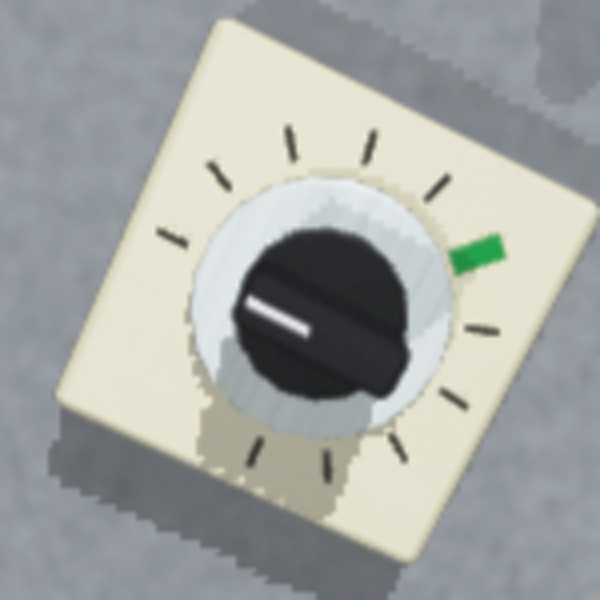

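Run:
```python
from h import *
d=shot('wrist'); d['E']=np.load('w7.npz')['E']
w=lambda x,y,z: plane(d,198+x/4,91+y/4,z)[:2]
t=np.array([w(*p,.03) for p in((172,238),(218,176),(290,143),(369,146),(437,187),(478,255),(482,330),(453,398),(397,447),(327,466),(255,452))])
A=np.c_[2*t,np.ones(11)];s=np.linalg.lstsq(A,(t**2).sum(1),rcond=None)[0];c=s[:2];print('ticks centre',c,'r',np.sqrt(s[2]+c@c))
ang=np.unwrap(np.arctan2(*(t-c).T[::-1]));print('tick deg',np.degrees(ang).round(1))
k=np.polyfit(np.arange(11),np.degrees(ang),1);print('fit first,step',k[1],k[0])
print('box centre',np.mean([w(*p,.03) for p in((230,20),(597,205),(412,560),(58,400))],0))
a,b=w(247,300,.074),w(310,332,.074);print('pointer',a,b,'deg',np.degrees(np.arctan2(*(a-b)[::-1])))
hsv=cv2.cvtColor(cv2.imread('pics/w7.png'),cv2.COLOR_BGR2GRAY)
print('disc centre z.038',w(321,315,.038)); print('bar far end etc', w(243,290,.074),w(395,385,.074))
print(sense()['joint_positions'].round(1))
```

```text
ticks centre [ 0.3928435  -0.33966252] r 0.04250937683799923
tick deg [ 154.6  127.8  100.7   73.7   46.5   18.9   -7.6  -34.3  -61.4  -87.9
 -114.7]
fit first,step 154.4987546695384 -26.967418505704593
box centre [ 0.39355306 -0.33886121]
pointer [ 0.37626643 -0.33107838] [ 0.39032837 -0.33829191] deg 152.84295589584622
disc centre z.038 [ 0.39276785 -0.34009214]
bar far end etc [ 0.37541191 -0.32884508] [ 0.40966403 -0.3504722 ]
[-50.8   4.1  90.4   0.1  85.6 -50.9]
```

Request:
servo_tool(commands=[[[0.004,0,0.068],[0,0,0],0.3],[[0,0.04,0],[0,-0.265,0],0.3],[[0,0.04,0],[0,-0.265,0],0.3],[[0,0.04,0],[0,-0.265,0],0.3],[[0,0.04,0],[0,-0.265,0],0.3],[[0,0.04,0],[0,-0.265,0],0.3],[[0,0.04,0],[0,-0.265,0],0.3],[[0,0.04,0],[0,-0.265,0],0.3],[[0,0.04,0],[0,-0.262,0],0.3],[[0,0,0],[0,0,0],0.3]])

```text
time: 44.95
tcp_pos: [0.3936, -0.337, 0.2817]
tcp_rot: [-89.9, -0.1, 63.9]
wrist_force: [-0.7, 0.2, -0.3]
grip_width: 0.701
```

```bash
python3 -c "
from h import *
s=sense();print(s['tcp_pos'],s['tcp_rot'])"
```

```text
[ 0.39356534 -0.3369526   0.28166964] [-89.93064711  -0.13523859  63.90009288]
```

Request:
servo_tool(commands=[[[-0.008,0.08,-0.002],[0,0,0],0.4],[[0,0.07,0],[0,0,0],0.4],[[0,0.04,0],[0,0,0],0.4],[[0,0,0],[0,0,0],0.4],[[0,0,0],[0,0,0],1],[[0,0,0],[0,0,0],1],[[0,0,0],[0,0,0],1],[[0,0,0],[0,0,0],1],[[0,0,0],[0,0,0],1],[[0,0,0],[0,0,0],1]])

```text
time: 45.95
tcp_pos: [0.3932, -0.3413, 0.2267]
tcp_rot: [-90.1, -0.1, 63.6]
wrist_force: [0.6, 6.9, 9.2]
grip_width: 0.15
```

```bash
python3 -c "
from h import *
s=sense();print(s['tcp_pos'],s['tcp_rot'],s['grip_width'],s['wrist_force'],s['moment'],s['joint_positions'])"
```

```text
[ 0.39315156 -0.34130238  0.22668445] [-90.10492992  -0.11192162  63.61754401] 0.1501831862375191 [0.62915383 6.85948069 9.18735014] [ 1.13169325 -0.2363708  -0.01830174] [ -49.48646909    9.64442619  102.77772778    0.15596519   67.5253251
 -113.1634662 ]
```

Request:
servo_tool(commands=[[[0,0,0],[0,0.223,0],1],[[0,0,0],[0,0.223,0],1],[[0,0,0],[0,0.223,0],1],[[0,0,0],[0,0.223,0],1],[[0,0,0],[0,0.223,0],1],[[0,0,0],[0,0.223,0],1],[[0,0,0],[0,0.223,0],1],[[0,0,0],[0,0.223,0],1],[[0,0,0],[0,0.223,0],1],[[0,0,0],[0,0.223,0],1]])

```text
time: 46.95
tcp_pos: [0.3915, -0.3424, 0.2266]
tcp_rot: [-90.1, 0.1, -3.6]
wrist_force: [-27.2, -6.3, 16.0]
grip_width: 0.149
```

Request:
servo_tool(commands=[[[0,0,0],[0,0.223,0],1],[[0,0,0],[0,0.223,0],1],[[0,0,0],[0,0.223,0],1],[[0,0,0],[0,0.223,0],1],[[0,0,0],[0,0.223,0],1],[[0,0,0],[0,0.223,0],1],[[0,0,0],[0,0.223,0],1],[[0,0,0],[0,0.223,0],1],[[0,0,0],[0,0.223,0],1],[[0,0,0],[0,0.223,0],1]])

```text
time: 47.95
tcp_pos: [0.3901, -0.3413, 0.2265]
tcp_rot: [-90.4, 0.3, -70.4]
wrist_force: [-50.8, 12.4, 38.4]
grip_width: 0.148
```

Request:
servo_tool(commands=[[[0,0,0],[0,0,0],1],[[0,0,0],[0,0,0],1]])

```text
time: 48.15
tcp_pos: [0.3904, -0.3412, 0.2264]
tcp_rot: [-90.3, 0.3, -70.2]
wrist_force: [-44.1, 10.6, 33.1]
grip_width: 0.155
```

Request:
servo_tool(commands=[[[0.002,0,0.006],[0,0,0],1],[[0,0,0],[0,0,0],0.6],[[0,0,0],[0,0,0],0.6],[[0,0,0],[0,0,0],0.6],[[0,0,0],[0,0,0],0.6],[[0,-0.05,0],[0,0,0],0.6],[[0,-0.1,0],[0,0,0],0.6],[[0,-0.13,0],[0,0,0],0.6],[[0,-0.13,-0.1],[0,0,0],0.6],[[0,-0.1,-0.13],[0,0,0],0.6]])

```text
time: 49.15
tcp_pos: [0.3297, -0.3647, 0.3806]
tcp_rot: [-89.9, -0.0, -70.0]
wrist_force: [0.0, -1.2, -0.1]
grip_width: 0.398
```

Run:
```python
from h import *
d=shot('wrist','w8.png'); print(tool()[:3,3],sense()['tcp_rot'],sense()['time'])
c=np.array([.393,-.3398]); hsv=cv2.cvtColor(d['img'],cv2.COLOR_BGR2HSV)
u,v=proj(d,[*c,.05]);print(u,v)
# green mark
m=cv2.inRange(hsv,(50,100,50),(85,255,255)); M=cv2.moments(m); 
if M['m00']: g=plane(d,M['m10']/M['m00'],M['m01']/M['m00'],.03)[:2]; print('green',g,np.degrees(np.arctan2(*(g-c)[::-1])))
# pointer: white inside the black knob at z=.074
H,W=m.shape; k=np.zeros((H,W),np.uint8); p=[proj(d,[c[0]+.022*np.cos(t),c[1]+.022*np.sin(t),.074]) for t in np.linspace(0,6.28,40)]
cv2.fillPoly(k,[np.int32(p)],255); mm=cv2.inRange(hsv,(0,0,140),(180,60,255))&k
for q in cv2.findContours(mm,cv2.RETR_EXTERNAL,cv2.CHAIN_APPROX_NONE)[0]:
    if cv2.contourArea(q)<4: continue
    w=np.array([plane(d,*x[0],.074)[:2] for x in q],np.float32); vx,vy,x0,y0=cv2.fitLine(w,cv2.DIST_L2,0,.01,.01).ravel(); print(cv2.contourArea(q),w.mean(0),'line deg',np.degrees(np.arctan2(vy,vx)),'ptp',np.ptp(w,0))
u,v=int(u),int(v);x0=max(0,u-75);y0=max(0,v-75)
cv2.imwrite('pics/w8c.png',cv2.resize(d['img'][y0:y0+150,x0:x0+150],None,fx=3,fy=3,interpolation=cv2.INTER_CUBIC))
```

```text
[ 0.32574885 -0.36654466  0.38502371] [-89.95166306  -0.33346301 -70.13476464] 49.2
275.87312482269533 123.96413550928665
green [ 0.43240991 -0.32503705] 20.535945983012727
31.5 [ 0.4026309  -0.33582172] line deg 19.252014 ptp [0.01427203 0.00609422]
342.5 [ 0.39345527 -0.33945578] line deg -89.07585 ptp [0.04396406 0.04469243]
```

View pics/w8c.png

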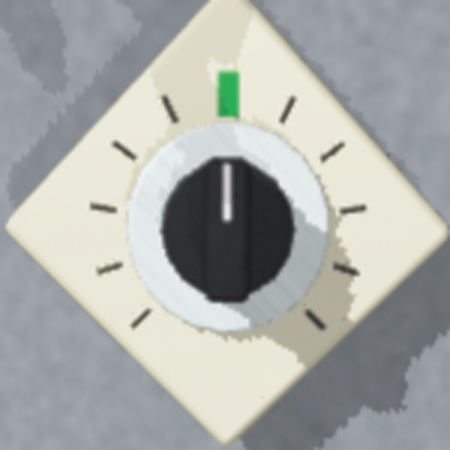

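Request:
servo_tool(commands=[[[0.06,0,0.11],[0,0,0],1],[[0.068,0,0.12],[0,0,0],1],[[0.068,0,0.12],[0,0,0],1],[[0.068,0.02,0.12],[0,0,0],1],[[0.068,0.02,0.12],[0,0,0],1],[[0,0,0],[0,0,0],1],[[0,0,0],[0,0,0],1]])

```text
time: 49.9
tcp_pos: [0.5306, -0.3985, 0.3653]
tcp_rot: [-90.0, 0.1, -70.1]
wrist_force: [-0.5, 0.2, 0.3]
grip_width: 0.001
```

Run:
```python
from h import *
d=shot('wrist'); print(tool()[:3,3],sense()['tcp_rot'],sense()['time'])
hsv=cv2.cvtColor(d['img'],cv2.COLOR_BGR2HSV); m=cv2.morphologyEx(cv2.inRange(hsv,(15,150,100),(30,255,255)),cv2.MORPH_CLOSE,np.ones((7,7)))
v=d['img'].copy()
for c in cv2.findContours(m,cv2.RETR_EXTERNAL,cv2.CHAIN_APPROX_NONE)[0]:
    if cv2.contourArea(c)<500: continue
    b=cv2.boxPoints(cv2.minAreaRect(c)); print(cv2.contourArea(c)); 
    for p in b: print(np.round(p),np.round(plane(d,*p,.044)[:2],3),np.round(plane(d,*p,.024)[:2],3))
    cv2.polylines(v,[np.int32(b)],True,(255,0,255),1)
cv2.imwrite('pics/w9.png',v)
```

```text
[ 0.52982089 -0.3984916   0.3661358 ] [-8.99477099e+01  8.74037696e-02 -7.01425936e+01] 49.95
8510.0
[216. 161.] [ 0.542 -0.331] [ 0.538 -0.328]
[226.  43.] [ 0.642 -0.31 ] [ 0.645 -0.306]
[301.  50.] [ 0.659 -0.372] [ 0.663 -0.372]
[290. 168.] [ 0.56  -0.399] [ 0.557 -0.401]
```

View pics/w9.png

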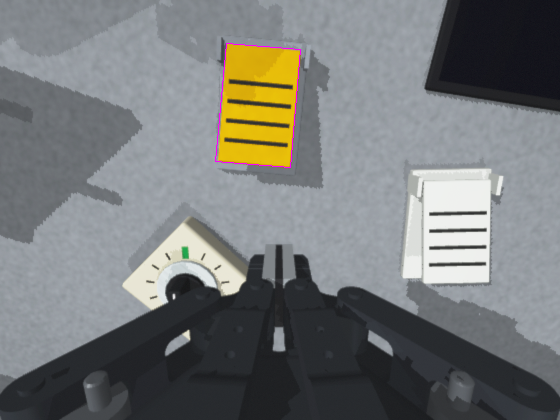

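Request:
servo_tool(commands=[[[-0.037,0,0.092],[0,0,0],1],[[-0.037,0,0.092],[0,0,0],1],[[0,0.13,0],[0,0,0],1],[[0,0.13,0],[0,0,0],1],[[0,0.13,0],[0,0,0],1],[[0,0.07,0],[0,0,0],1],[[0,0,0],[0,0,0],1]])

```text
time: 50.65
tcp_pos: [0.573, -0.3586, 0.2263]
tcp_rot: [-90.0, 0.2, -70.2]
wrist_force: [-0.2, -0.2, 0.3]
grip_width: 0.002
```

Request:
servo_tool(commands=[[[0,0.03,0],[0,0,0],1],[[0,0.03,0],[0,0,0],1],[[0,0.02,0],[0,0,0],1],[[0,0,0],[0,0,0],1]])

```text
time: 51.05
tcp_pos: [0.5744, -0.3591, 0.2047]
tcp_rot: [-89.9, 0.0, -70.2]
wrist_force: [-1.9, -3.3, 6.1]
grip_width: -0.0
```

Request:
servo_tool(commands=[[[0,0.015,0],[0,0,0],1],[[0,0.012,0],[0,0,0],1],[[0,0.006,0],[0,0,0],1],[[0,0,0],[0,0,0],1]])

```text
time: 51.45
tcp_pos: [0.5744, -0.3591, 0.1963]
tcp_rot: [-89.9, -0.0, -70.2]
wrist_force: [-8.2, -1.2, 12.7]
grip_width: -0.001
```

Request:
servo_tool(commands=[[[0,0.006,0],[0,0,0],1],[[0,0.004,0],[0,0,0],1],[[0,0,0],[0,0,0],1],[[0,0,0],[0,0,0],1]])

```text
time: 51.85
tcp_pos: [0.5744, -0.3592, 0.1955]
tcp_rot: [-89.9, -0.1, -70.2]
wrist_force: [-18.4, 6.3, 39.8]
grip_width: -0.003
```

Request:
servo_tool(commands=[[[0,-0.004,0],[0,0,0],1],[[0,0,0],[0,0,0],1],[[0,0,0],[0,0,0],1],[[0,0,0],[0,0,0],1],[[0,0,0],[0,0,0],1]])

```text
time: 52.35
tcp_pos: [0.5744, -0.3591, 0.1958]
tcp_rot: [-89.9, -0.1, -70.2]
wrist_force: [-14.2, 2.8, 29.4]
grip_width: -0.001
```

Request:
servo_tool(commands=[[[0,-0.03,0],[0,0,0],1],[[0,-0.05,0],[0,0,0],1],[[0,-0.1,0],[0,0,0],1],[[0,-0.15,0],[0,0,0],1],[[0,-0.15,0],[0,0,0],1],[[0,-0.15,-0.1],[0,0,0],1],[[0,0,-0.1],[0,0,0],1],[[0,0,0],[0,0,0],1]])

```text
time: 53.15
tcp_pos: [0.5178, -0.3794, 0.3808]
tcp_rot: [-89.9, -0.1, -70.3]
wrist_force: [0.5, 0.4, 0.2]
grip_width: -0.003
```

Run:
```python
from h import *
d=shot('wrist','f_w.png');a=shot('scene','f_s.png');b=shot('side','f_d.png'); print(sense()['time'],tool()[:3,3])
# bar, pedal, pointer, blocks, bystanders checked by colour, no picture needed
hs=lambda d:cv2.cvtColor(d['img'],cv2.COLOR_BGR2HSV)
def bl(n,d,lo,hi,amin,old=None):
    for im,t in((d['img'],'now'),)+(((cv2.imread(old)),'t0'),)*bool(old):
        m=cv2.inRange(cv2.cvtColor(im,cv2.COLOR_BGR2HSV),lo,hi); print(n,t,[(np.round(cv2.minAreaRect(c)[0],1).tolist(),cv2.contourArea(c)) for c in cv2.findContours(m,cv2.RETR_EXTERNAL,cv2.CHAIN_APPROX_NONE)[0] if cv2.contourArea(c)>amin])
bl('red bar',a,(0,180,80),(6,255,255),10)
bl('pedal yel',a,(15,150,120),(30,255,255),600,'pics/scene0.png')
bl('slidebox sc',a,(105,180,80),(120,255,255),300,'pics/scene0.png')
bl('slidebox si',b,(105,180,120),(120,255,255),300,'pics/side0.png')
bl('oil si',b,(5,130,60),(14,255,255),40,'pics/side0.png')
bl('blocks grn si',b,(45,60,80),(80,255,255),60); bl('blocks yel si',b,(15,150,100),(30,255,255),60)
i0=cv2.imread('pics/scene0.png');print('tissue diff',np.abs(i0[270:305,375:420].astype(int)-a['img'][270:305,375:420]).mean(),'oil diff',np.abs(i0[232:264,403:424].astype(int)-a['img'][232:264,403:424]).mean())
```

```text
53.3 [ 0.5201453  -0.37840985  0.37847346]
red bar now [([279.7, 224.3], 50.0)]
pedal yel now [([227.3, 297.3], 1122.0)]
pedal yel t0 [([227.3, 297.3], 1121.0)]
slidebox sc now [([326.8, 320.9], 1571.0)]
slidebox sc t0 [([326.7, 320.9], 1573.0), ([207.2, 91.4], 1229.5)]
slidebox si now [([200.9, 191.4], 490.0)]
slidebox si t0 [([201.2, 191.5], 502.0)]
oil si now []
oil si t0 []
blocks grn si now [([285.6, 240.8], 137.5), ([263.7, 228.6], 139.0)]
blocks yel si now [([294.1, 222.3], 103.5), ([272.3, 210.4], 110.0), ([269.7, 172.9], 322.5)]
tissue diff 4.399365079365079 oil diff 4.033730158730159[ WARN:0@3.530] global loadsave.cpp:275 findDecoder imread_(''): can't open/read file: check file path/integrity
[ WARN:0@3.560] global loadsave.cpp:275 findDecoder imread_(''): can't open/read file: check file path/integrity
[ WARN:0@3.561] global loadsave.cpp:275 findDecoder imread_(''): can't open/read file: check file path/integrity
```

Run:
```python
import cv2,numpy as np
for n,o,f,(x0,y0,x1,y1) in(('tissue','scene0','f_s',(375,270,420,305)),('oil','scene0','f_s',(403,232,424,264)),('oil side','side0','f_d',(166,244,186,272)),('tissue side','side0','f_d',(158,224,190,250)),('bare table noise','scene0','f_s',(230,350,300,380))):
    a,b=cv2.imread(f'pics/{o}.png'),cv2.imread(f'pics/{f}.png')
    r=cv2.matchTemplate(b[y0-6:y1+6,x0-6:x1+6],a[y0:y1,x0:x1],cv2.TM_CCOEFF_NORMED);_,s,_,p=cv2.minMaxLoc(r);print(n,'shift',p[0]-6,p[1]-6,round(s,3),np.abs(a[y0:y1,x0:x1].astype(int)-b[y0:y1,x0:x1]).mean())
from h import *
d=shot('wrist');c=np.array([.393,-.3398]);hsv=cv2.cvtColor(d['img'],cv2.COLOR_BGR2HSV)
print('dial px',proj(d,[*c,.074]))
k=np.zeros(hsv.shape[:2],np.uint8);cv2.fillPoly(k,[np.int32([proj(d,[c[0]+.022*np.cos(t),c[1]+.022*np.sin(t),.074]) for t in np.linspace(0,6.28,40)])],255)
for q in cv2.findContours(cv2.inRange(hsv,(0,0,140),(180,60,255))&k,cv2.RETR_EXTERNAL,cv2.CHAIN_APPROX_NONE)[0]:
    if 4<cv2.contourArea(q)<150:
        w=np.array([plane(d,*x[0],.074)[:2] for x in q],np.float32);l=cv2.fitLine(w,cv2.DIST_L2,0,.01,.01).ravel();print('pointer',w.mean(0),np.degrees(np.arctan2(l[1],l[0])))
```

```text
tissue shift 0 0 0.994 4.399365079365079
oil shift 0 0 0.987 4.033730158730159
oil side shift 0 0 0.995 4.255357142857143
tissue side shift 0 0 0.994 4.5108173076923075
bare table noise shift 0 0 0.848 2.966984126984127
dial px (np.float64(200.77931568627963), np.float64(300.8421630513752))
pointer [ 0.39910364 -0.3208279 ] -22.693537
```

Request:
servo_tool(commands=[[[0,0,-0.13],[0,0,0],1],[[-0.05,0,-0.14],[0,0,0],1],[[-0.05,0,-0.14],[0,0,0],1],[[-0.05,0,-0.14],[0,0,0],1],[[0,0,-0.1],[0,0,0],1],[[0,0,0],[0,0,0],1]])

```text
time: 53.95
tcp_pos: [0.3194, -0.403, 0.3782]
tcp_rot: [-90.0, 0.1, -70.3]
wrist_force: [1.0, -0.3, 0.8]
grip_width: 0.002
```

Run:
```python
from h import *
d=shot('wrist');c=np.array([.393,-.3398]);hsv=cv2.cvtColor(d['img'],cv2.COLOR_BGR2HSV)
print('dial px',proj(d,[*c,.074]))
M=cv2.moments(cv2.inRange(hsv,(50,100,50),(85,255,255)));g=plane(d,M['m10']/M['m00'],M['m01']/M['m00'],.03)[:2];print('green',np.degrees(np.arctan2(*(g-c)[::-1])))
k=np.zeros(hsv.shape[:2],np.uint8);cv2.fillPoly(k,[np.int32([proj(d,[c[0]+.022*np.cos(t),c[1]+.022*np.sin(t),.074]) for t in np.linspace(0,6.28,40)])],255)
for q in cv2.findContours(cv2.inRange(hsv,(0,0,140),(180,60,255))&k,cv2.RETR_EXTERNAL,cv2.CHAIN_APPROX_NONE)[0]:
    if 4<cv2.contourArea(q)<150:
        w=np.array([plane(d,*x[0],.074)[:2] for x in q],np.float32);l=cv2.fitLine(w,cv2.DIST_L2,0,.01,.01).ravel();print('pointer',w.mean(0)-c,np.degrees(np.arctan2(l[1],l[0])))
```

```text
dial px (np.float64(237.2947922745392), np.float64(96.12684297069745))
green 20.055193780472585
pointer [0.00973598 0.00399646] 19.910229
```

Pointer and green mark agree to within about half a degree. Handing in.

```bash
python3 -c "
from station import order
print(order.job_done())"
```

```text
the job is handed in; nothing more can be done
None
```

The job is done and handed in at about 54 s of the 210 s allowed. It was done in the order asked: leg, blocks, dial, pedal.

- **Desk:** I swung the leg over by the red bar until it locked. At the last check the bar was still where it had settled at the leg's stop.
- **Blocks:** I placed all five blocks that were present flat on the panel. A picture after the last one showed them separate, with none on top of another. My first try at one orange block closed just above it; the block did not move, and the second try held.
- **Dial:** I turned it about 134° clockwise. Just before hand-in the pointer read 19.9° and the green mark 20.1°. Side force at the wrist rose to about 51 N while turning, well under the 120 N limit.
- **Pedal:** I pressed the yellow one to its stop, where it stopped moving and the force rose. I held it about 0.7 s and let it up; the camera shows it back in its starting place. The vertical force peaked at 39.8 N, or about 44 N in all. That was at the fingertips, but it is over the 40 N set for the arm and gripper body.
- **Block placing force:** One block pressed on the panel with about 46 N for a moment, again at the fingers and held block.
- **Bystanders:** The oil bottle, slide box and tissue packet show no shift in the camera images. I never touched the purple block or the brown and white pedal look-alikes.

One late reading of the dial pointer disagreed, apparently because the gripper was in front of the knob. I moved the arm clear and the repeat gave the figures above. The last camera check found the two green and two orange blocks on the panel but did not search for the blue one; the earlier picture showed it in place. The arm finished clear of everything.

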